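# Clamp a freshly glued bangle in the bonding press and hold it

### The arm

A 7-joint arm with a two-finger parallel gripper is mounted at the origin on the work surface. World frame = base frame: x ahead of the robot, y to its left, z up, the work surface at z = 0. Lengths are in m, angles in rad, forces in N, time in s.
With the tool pointing down it reaches from about 0.425 to 0.95 m from the base axis. Payload 4.7 kg.
Tool frame: the origin (TCP) lies at the very end of the fingers, on their centre line; the grasp point (between the pads) lies 19 mm behind it; z points along the fingers, y is the direction in which the jaws open and shut (so a half turn about z gives the same grasp; the last joint's range is limited). The gripper opens to 87 mm and grips with 3 to 60 N. Pads are 19 mm wide; open, the fingers measure 117 mm over their backs; the gripper's body (75 mm by 190 mm) begins 51 mm behind the grasp point.
Start: joints at [1.26, 0.469, -0.049, 1.532, 0.024, 1.141, -0.082], TCP at [0.188, -0.648, 0.223] pointing down, gripper open.
Joint ranges: [-2.59, 2.59], [-0.33, 1.99], [-1.39, 1.29], [0.1, 2.45], [-1.04, 4.18], [0.21, 1.99], [-2.66, 2.66]. Speed limits (rad/s): [2.57, 2.57, 3.14, 3.14, 3.14, 3.14, 3.14].

### API

Orientations are given as a unit quaternion [x, y, z, w].
In Python, from workcell import manip gives the robot as it stands. The module is installed in compiled form; this text tells all that it offers.
- The arm moves only by the tool servo_tool, never from a script. Its argument "deltas" is one flat list of numbers, 7 for each row, row after row: the turn, a rotation vector about the tool's x, y, z normalised to -1 to 1, where 1 is pi rad, then the shift along the tool's x, y, z normalised to -1 to 1, where 1 is 0.25 m, then the opening, from -1 (shut) to 1 (fully open). A call has 1 to 12 rows; each row is the pose to reach, as a shift and turn from the pose commanded when the call began, along the tool's axes at that moment, turning the shorter way round; what a row does not reach only later rows make up. A row lasts 1/12 s, in which the tool goes at most 41.7 mm and 7.16 degrees, less where a joint would pass 70% of its speed; a pose out of reach is approached as far as the arm can. A call with a number of a shift or a turn outside -1 to 1 is refused whole. A call with a gripper value outside its range is refused whole. The fingers move at their own pace and stop on an object; "squeeze" is the grip in N (left out, the last holds). Time passes only in rows, so rows that repeat a pose let the fingers close. It gives the time, the measured TCP pose, the force and the opening at its end, in the units of the state.
- manip.get_obs(): the state, without advancing time (a new reading comes with each control period).
- manip.get_image(name): name is "scene" or "top"; returns the picture (480x640x3 uint8, red, green, blue); there is no depth.
- manip.camera_params(name): a dict with "fovy" (degrees; the focal length in pixels is half the picture's height over the tangent of half this angle, whatever the lens; pixels are square), "cx", "cy" (the principal point, pixels), "distortion" ([k1, k2, p1, p2, k3] as OpenCV has them; the pictures are not rectified), "world_from_camera" (4x4, takes a point from camera to world coordinates). Camera axes: x right, y down, z forward; pixel columns grow to the right and rows downward; lengths in m; the calibration is good to about 2 mm. A picture is of the moment at which its call begins. camera_params takes no time and is no camera call.
- manip.finish_job(): hands the job in, once; it reports no verdict.
Trained networks look in the newest picture that a camera, given by its name, has taken for a name from the list of things; names that differ only in an ending like _2 or _b are one class to them, and where a whole thing is asked for, a point or a joint stands for the part that bears it (a point fixed in the world has none). Each returns a list of dicts, best first, with "conf" (0 to 1); they miss things now and then, are a little off and sometimes report something else, mostly with a low value. They report only what shows in the picture. A call takes as long as a camera call. They do not tell look-alikes from the thing itself.
- manip.recognise(camera, name): "xyz" ([x, y, z] in m, in world coordinates, good to about 4 mm: the middle of the surface that is visible of it).
- manip.outline_of(camera, name): "region" (480x640 bool, what is visible of it).
The state is a dict: "time_s": time; "q": joint angles; "joint_velocities": joint speeds; "joint_torque": joint torques, N m; "tool_pos": TCP position; "ee_rot": TCP orientation; "contact_force": force on the tool from outside, world axes, zero at the start; "ft_torque": the same for the moment, N m; "finger_gap": opening from 0.0 (shut) to 1.0 (fully open).
Only numpy, scipy, OpenCV 4.12 (cv2) and the standard library are available. Lean on these libraries where they do the work, as an engineer would, in place of code of your own. Each camera call takes 0.05 s, during which the arm holds its last target.

### The job

Clamp the tall, freshly glued two-part bangle in the hand-lever bonding press: with the safety catch still on, push the bangle down over the locating spigot until it sits fully home on the seat, and let go of it. Then flip the safety catch off by its thumb tab, pull the lever down by its grip until the pad bears firmly on the bangle, and keep holding it down: you finish while still holding the lever, because it springs open when let go. Leave the other bracelet, the glue bottle and the parts tray where they are.

Things in the scene. Friction and masses are not known exactly. Their poses are not given: they have to be found in the camera images.
- bangle_center (a point): centre (on the axis, half-way up) of the glued bangle, the only tall loose band: bare aluminium, 12 flat facets, 62 mm across opposite facets (64 over corners), hole 54 mm, wall 4 mm, 36 mm high, fine dark glue line round its middle, about 60 g. Stands on the table, axis (z) upright, open at both ends, left or right of the press. Its x is the normal of a facet (one every 30 degrees).
- press: the hand-lever bonding press, fixed. Origin on the table under the spigot axis; x level to its rear (towards the lever hinge), y to its left, z up. Grey base plate 16 mm high, from 60 mm before to 150 mm behind the spigot axis and 65 mm to each side. Two grey cheeks carry the lever hinge, 54 mm long in x, 46 mm over both, 130 mm high.
- spigot_seat (a point): centre of the ring seat at the foot of the upright spigot, 34 mm above the table; axes as the press. Seat 60 mm across. Aluminium spigot above it: 52 mm across for 20 mm, then tapering over 10 mm to 42 mm at its flat top, 30 mm above the seat. Home, the bangle stands on the seat, its centre 18 mm above this point, its top 6 mm above the spigot's.
- lever_hinge (a point): middle of the lever's hinge pin, 100 mm behind the spigot axis (press x), 100 mm above the table; axes as the press. The hinge turns about the press's y axis. The lever is a flat steel bar 22 mm wide and 18 mm thick.
- lever (a joint): lever angle, rad. 0 = open: bar up, leaning 0.12 back past vertical, nothing above the spigot. Grows as it is pulled forwards and down; 1.69 = bar level, pad just flat on a bangle that is home (1.74: end stop without bangle). A return spring always pushes it open: near the bottom about 6 N at the grip just to keep it there, 12 N or more to press firmly. With the catch on it is blocked near 0.08.
- grip: black revolving hand grip at the end of the lever, a level round bar along the press's y axis that turns freely on its rod: 18 mm thick, 86 mm long, origin at its middle. It stands out to the left of the lever bar: its middle is 62 mm to the left of the bar's middle plane and 185 mm from the hinge axis. Its own turning follows what holds it.
- pad: round pressure pad under the lever bar, 68 mm across, 10 mm thick, rubber faced, swivelling a few degrees; origin at the middle of its face, 100 mm from the hinge along the bar; it comes down square on the bangle when the lever reads 1.69.
- catch (a joint): safety catch angle in rad: 0 = on (its nose stands in front of the lever bar and blocks it), grows as the thumb tab is pressed down, 1.05 = fully off. It stays where it is left; stiff by friction, 1 to 2 N at the tab.
- catch_pivot (a point): pivot of the catch, a pin along the press's x axis on the right side of the cheeks, 40 mm to the right of the lever's middle plane, 11 mm before the hinge axis, 135 mm above the table. At catch 0 a steel nose rises from it inwards across the front of the bar; a flat tail 12 mm wide runs outwards to the right and up at 0.45 rad.
- catch_tab (a point): middle of the top face of the catch's thumb tab, a steel plate 24 x 26 mm and 8 mm thick at the end of the tail, 75 mm from the pivot, out to the right of the press. It swings down about the pivot: 0.45 rad above level when on, 0.6 rad below level when fully off. Clear space above it.
- bracelet: bystander: another bracelet, dark steel, eight-sided, 82 mm across and only 14 mm high, origin under its middle
- glue: bystander: upright white glue bottle with black cap, 34 mm across and 85 mm tall, origin under its middle; stands on the side of the press where the bangle is not
- tray: bystander: low black parts tray 100 x 140 mm, 22 mm high, origin under its middle
Not all that is in view belongs to the job. What is meant by the part that bears bangle_center is not blue, and is the smaller of those in its own colour.

How it is judged:
By the outcome, as a careful person would: the job done as asked, in the order asked, and still so for the second after the job is handed in, while the arm keeps its last pose, push and grip.
It also fails if it takes over 69 s, if anything falls off the work surface, if the arm or the gripper's body presses on something with over 40 N, if the wrist force passes 120 N, or if a joint passes its speed limit or range.

## Working session

There is one attempt and no reset: what is moved stays moved. The work goes in short steps, Python scripts to look and compute and a tool call to move; the robot and the scene stay as the last step left them, time stands still between calls to the robot, and variables do not carry over. Pictures are saved under pics/ and viewed, and the job is handed in when it is done.

Besides the shell and the picture viewer there is one more tool, called as name(argument=value, ...), one argument or row to a line, values as JSON. servo_tool: Moves the arm, as the interface text tells. Its arguments: {"type":"object","properties":{"deltas":{"type":"array"},"squeeze":{"type":"number"}},"required":["deltas"]}

```bash
mkdir -p pics; python3 - <<'E'
from workcell import manip
import cv2, numpy as np
o=manip.get_obs(); print({k:np.round(v,3).tolist() for k,v in o.items()})
for c in ("scene","top"):
    im=manip.get_image(c); cv2.imwrite(f"pics/{c}0.png",im[:,:,::-1])
    p=manip.camera_params(c); print(c,p)
E
```

```text
{'time_s': 0.0, 'q': [1.26, 0.469, -0.049, 1.534, 0.024, 1.141, -0.082], 'joint_velocities': [-0.001, 0.0, -0.001, 0.001, -0.002, 0.001, 0.001], 'joint_torque': [0.001, -50.798, -0.081, -23.616, -0.062, 0.038, 0.0], 'tool_pos': [0.188, -0.648, 0.221], 'ee_rot': [0.99, 0.14, -0.0, -0.001], 'contact_force': [0.053, 0.3, -0.686], 'ft_torque': [-0.006, 0.042, -0.03], 'finger_gap': 1.005}
scene {'fovy': 47.1085480955716, 'cx': 315.83080394984296, 'cy': 240.66332539679814, 'distortion': array([-0.07320025,  0.        ,  0.        ,  0.        ,  0.        ]), 'world_from_camera': array([[-0.3779297 ,  0.5437904 , -0.74930711,  1.39503161],
       [ 0.92566065,  0.2062619 , -0.31718825,  0.3689086 ],
       [-0.01793042, -0.81347897, -0.58131787,  0.87036471],
       [ 0.        ,  0.        ,  0.        ,  1.        ]])}
top {'fovy': 50.40538395765445, 'cx': 310.3509242204538, 'cy': 232.92811111403867, 'distortion': array([0.01226151, 0.        , 0.        , 0.        , 0.        ]), 'world_from_camera': array([[-0.02112532, -0.99301277,  0.11610068,  0.37004928],
       [-0.99958869,  0.02323125,  0.01681558, -0.01476666],
       [-0.01939525, -0.11569769, -0.9930951 ,  1.32692453],
       [ 0.        ,  0.        ,  0.        ,  1.        ]])}
```

View pics/scene0.png

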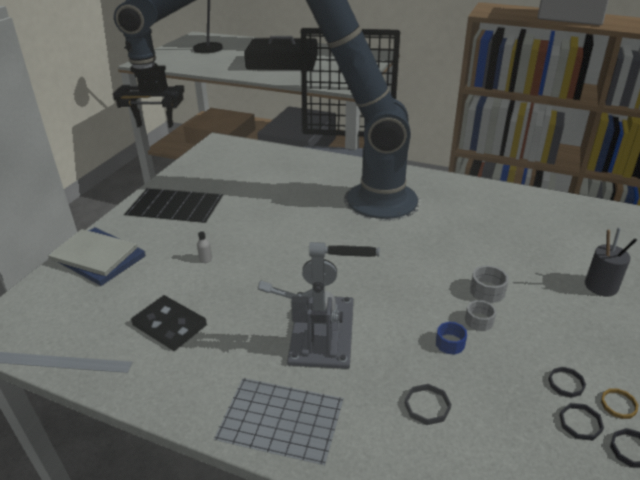

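View pics/top0.png

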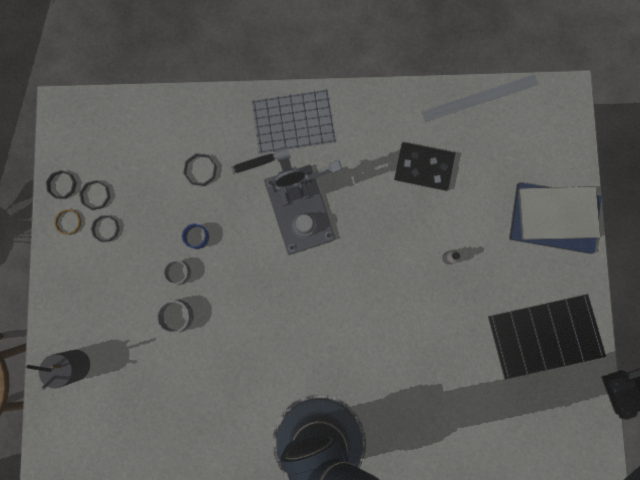

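Candidates in scene/top view: a larger aluminium band at (489,284)/(175,316), a smaller aluminium band at (480,316)/(177,272), and a blue band at (452,338)/(195,236). The one meant is not blue and is the smaller of its colour, so it is (480,316)/(177,272). I'll confirm in a crop and run the detectors.

```bash
cat > h.py <<'E'
import numpy as np, cv2
from workcell import manip
from scipy.spatial.transform import Rotation as R
def cam(c):
    p=manip.camera_params(c); f=240/np.tan(np.radians(p['fovy'])/2)
    K=np.array([[f,0,p['cx']],[0,f,p['cy']],[0,0,1]]); return K,np.array(p['distortion']),np.array(p['world_from_camera'])
def proj(c,P):
    K,d,T=cam(c); Ti=np.linalg.inv(T); P=np.atleast_2d(P).astype(float)
    return cv2.projectPoints(P,cv2.Rodrigues(Ti[:3,:3])[0],Ti[:3,3],K,d)[0][:,0]
def ray(c,uv):
    K,d,T=cam(c); n=cv2.undistortPoints(np.array(uv,float).reshape(-1,1,2),K,d)[:,0]
    v=np.c_[n,np.ones(len(n))]@T[:3,:3].T; return T[:3,3],v
def atz(c,uv,z):
    o,v=ray(c,uv); return o+v*((z-o[2])/v[:,2])[:,None]
def crop(im,u,v,w,h,s,fn):
    c=im[max(0,v-h):v+h,max(0,u-w):u+w]; cv2.imwrite(fn,cv2.resize(c,None,fx=s,fy=s,interpolation=cv2.INTER_CUBIC)[:,:,::-1])
E
python3 - <<'E'
from h import *
S=manip.get_image("scene");T=manip.get_image("top")
a=cv2.resize(S[255:365,420:530],(400,400),interpolation=cv2.INTER_CUBIC)
b=cv2.resize(T[220:340,125:245],(400,400),interpolation=cv2.INTER_CUBIC)
cv2.imwrite("pics/cand.png",np.clip(np.hstack([a,b])[:,:,::-1]*1.5,0,255))
a=cv2.resize(S[225:375,245:395],(400,400),interpolation=cv2.INTER_CUBIC)
b=cv2.resize(T[140:260,225:345],(400,400),interpolation=cv2.INTER_CUBIC)
cv2.imwrite("pics/press.png",np.clip(np.hstack([a,b])[:,:,::-1]*1.5,0,255))
for n in ["bangle_center","press","spigot_seat","lever_hinge","grip","pad","catch_pivot","catch_tab","bracelet","glue","tray"]:
    for c in ("scene","top"):
        try: print(n,c,[(np.round(r['xyz'],3).tolist(),round(r['conf'],2)) for r in manip.recognise(c,n)][:4])
        except Exception as e: print(n,c,e)
print(manip.get_obs()['time_s'])
E
```

```text
bangle_center scene [([0.529, 0.31, 0.022], 0.84), ([0.441, 0.359, 0.02], 0.83), ([0.334, 0.357, 0.03], 0.7)]
bangle_center top [([0.524, 0.308, 0.032], 0.83), ([0.429, 0.357, 0.032], 0.71), ([0.318, 0.357, 0.041], 0.61)]
press scene [([0.654, 0.06, 0.096], 0.65), ([0.707, 0.305, 0.011], 0.44)]
press top [([0.61, 0.049, 0.017], 0.73)]
spigot_seat scene [([0.654, 0.059, 0.095], 0.61)]
spigot_seat top [([0.608, 0.041, 0.021], 0.55), ([0.64, 0.121, 0.292], 0.25)]
lever_hinge scene [([0.656, 0.061, 0.094], 0.74)]
lever_hinge top [([0.608, 0.044, 0.019], 0.72), ([0.449, -0.337, 0.058], 0.69), ([0.692, -0.292, 0.004], 0.65)]
grip scene [([0.646, 0.124, 0.29], 0.82)]
grip top [([0.642, 0.121, 0.29], 0.93)]
pad scene [([0.629, 0.064, 0.207], 0.88)]
pad top [([0.629, 0.051, 0.216], 0.59), ([0.608, 0.045, 0.019], 0.2)]
catch_pivot scene [([0.656, -0.028, 0.157], 0.66), ([0.439, 0.358, 0.022], 0.3)]
catch_pivot top [([0.653, -0.029, 0.153], 0.72)]
catch_tab scene [([0.654, -0.029, 0.152], 0.88)]
catch_tab top [([0.656, -0.028, 0.154], 0.59)]
bracelet scene [([0.708, 0.304, 0.01], 0.83), ([0.655, 0.059, 0.095], 0.4)]
bracelet top [([0.702, 0.302, 0.017], 0.48)]
glue scene [([0.466, -0.343, 0.046], 0.58)]
glue top [([0.449, -0.334, 0.057], 0.63), ([0.63, 0.05, 0.218], 0.55)]
tray scene [([0.696, -0.287, 0.007], 0.57), ([0.657, 0.062, 0.095], 0.54), ([0.654, -0.029, 0.153], 0.27)]
tray top [([0.694, -0.294, 0.006], 0.73)]
1.3[ WARN:0@1.469] global loadsave.cpp:1063 imwrite_ Unsupported depth image for selected encoder is fallbacked to CV_8U.
```

View pics/cand.png

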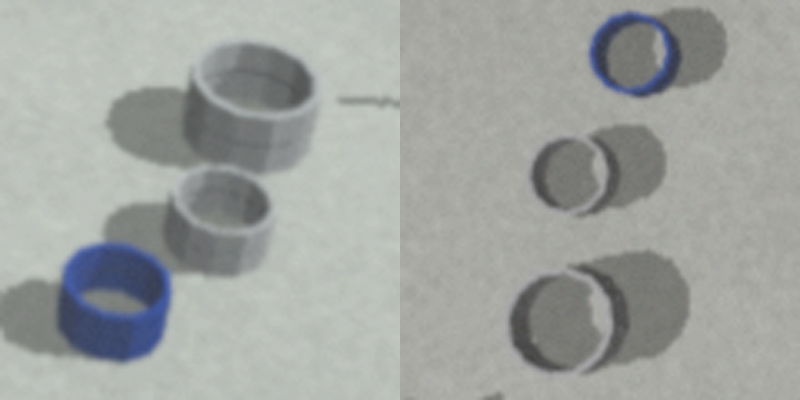

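View pics/press.png

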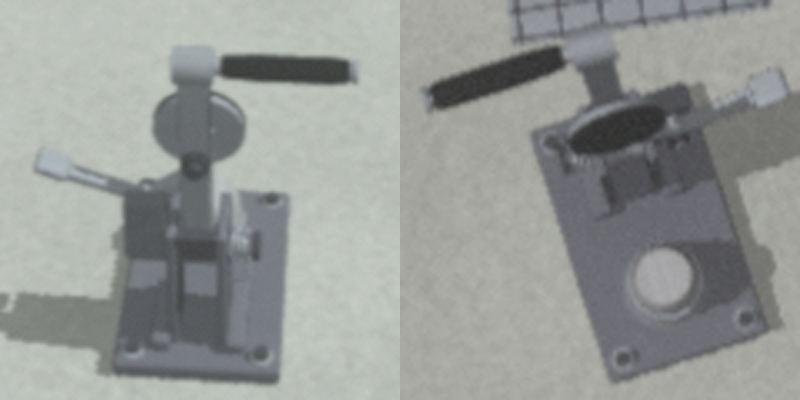

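The crop confirms it: two aluminium bands, and the smaller is scene (480,316) / top (177,272). It is about the size of the 62 mm blue one, and the other is clearly bigger. Next I'll fit the press and bangle poses to image edges.

```bash
cat > fit.py <<'E'
from h import *
from scipy.optimize import least_squares
def gray(im): return cv2.GaussianBlur(im,(0,0),0.8).mean(2)
def sampl(g,p): return cv2.remap(g.astype(np.float32),p[:,0].astype(np.float32)[None],p[:,1].astype(np.float32)[None],cv2.INTER_LINEAR)[0]
def edge_obs(g,poly2d,W=4,n=None):
    """poly2d: Nx2 dense sampled curve pts and tangents-> measured offsets along normal"""
    t=np.gradient(poly2d,axis=0); t/=np.linalg.norm(t,axis=1,keepdims=True)+1e-9
    nrm=np.c_[-t[:,1],t[:,0]]
    s=np.arange(-W,W+.01,.25)
    V=np.array([sampl(g,poly2d+k*nrm) for k in s])
    G=np.abs(np.gradient(V,axis=0)/.25)
    k=G.argmax(0); return s[k],G.max(0),nrm
def fit(curves,x0,imgs,Ws=(5,3,2,2),minG=4):
    """curves(x)-> list of (cam, Nx3)"""
    x=np.array(x0,float)
    for W in Ws:
      for _ in range(3):
        J=[];r=[];
        base=[(c,proj(c,P)) for c,P in curves(x)]
        obs=[]
        for c,p in base:
            o,G,n=edge_obs(imgs[c],p,W); obs.append((o,G,n))
        def res(y):
            out=[]
            for (c,P),(c0,p0),(o,G,n) in zip(curves(y),base,obs):
                d=((proj(c,P)-p0)*n).sum(1)-o
                ok=(G>minG)&(np.abs(o)<W)
                out.append(d*ok)
            return np.concatenate(out)
        s=least_squares(res,x,loss='soft_l1',f_scale=.5); x=s.x
    rr=res(x); rr=rr[rr!=0]
    return x,np.sqrt(np.mean(np.minimum(np.abs(rr),2)**2)),len(rr)
def seg(a,b,n=40): return np.linspace(a,b,n)
E
cat > f1.py <<'E'
from fit import *
imgs={c:gray(manip.get_image(c)) for c in ("scene","top")}
def TP(x,P):
    c,s=np.cos(x[2]),np.sin(x[2]); P=np.array(P,float)
    return P@np.array([[c,s,0],[-s,c,0],[0,0,1]])+[x[0],x[1],0]
th=np.linspace(0,2*np.pi,80)
def pc(cams):
    def f(x):
        L=[]
        z=.016
        A=dict(fl=[-.06,.065,z],fr=[-.06,-.065,z],rl=[.15,.065,z],rr=[.15,-.065,z])
        A={k:np.array(v) for k,v in A.items()}
        A0={k:v*[1,1,0] for k,v in A.items()}
        for c in cams:
            if c=="top":
                for a,b in (("fl","fr"),("fl","rl")): L.append((c,TP(x,seg(A[a]*.9+A[b]*.1,A[a]*.1+A[b]*.9))))
                L.append((c,TP(x,seg(A["fr"]*.95+A["rr"]*.05,A["fr"]*.5+A["rr"]*.5))))
                L.append((c,TP(x,np.c_[.021*np.cos(th),.021*np.sin(th),0*th+.064])))
            else:
                L.append((c,TP(x,seg(A["rl"]*.95+A["rr"]*.05,A["rl"]*.05+A["rr"]*.95))))
                L.append((c,TP(x,seg(A["rl"]*.95+A["fl"]*.05,A["rl"]*.2+A["fl"]*.8))))
            # cheek? grip sides
        return L
    return f
x0=[.572,.012,.32]
p=atz("top",[[304.2,223.4]],.064)[0]; print("spigot px->",p); x0[:2]=p[:2]
for cams in (["top"],["scene"],["top","scene"]):
    print(cams,fit(pc(cams),x0,imgs))
def hull(c,x,r,h):
    a=np.radians(np.arange(0,360,3)); C=np.c_[x[0]+r*np.cos(a),x[1]+r*np.sin(a)]
    P=np.vstack([np.c_[C,0*a],np.c_[C,0*a+h]]); q=proj(c,P).astype(np.float32)
    return P[cv2.convexHull(q,returnPoints=False)[:,0]]
def bc(cams):
    def f(x):
        a=th;L=[]
        for c in cams:
            L.append((c,np.c_[x[0]+.0315*np.cos(a),x[1]+.0315*np.sin(a),0*a+.036]))
            L.append((c,np.c_[x[0]+.027*np.cos(a),x[1]+.027*np.sin(a),0*a+.036]))
        return L
    return f
for cams in (["top"],["scene"],["top","scene"]):
    print("bangle",cams,fit(bc(cams),[.432,.358],imgs,Ws=(3,2,1.5)))
E
python3 f1.py
```

```text
spigot px-> [0.5420283  0.02148554 0.064     ]
['top'] (array([0.54350488, 0.02224571, 0.29629113]), np.float64(0.38036251712563923), 200)
['scene'] (array([0.55713296, 0.02830667, 0.29545973]), np.float64(0.3219153784200083), 80)
['top', 'scene'] (array([0.54423277, 0.02276133, 0.30571835]), np.float64(0.6623954976946713), 278)
bangle ['top'] (array([0.42717445, 0.34991184]), np.float64(0.732764240248719), 117)Traceback (most recent call last):
  File "f1.py", line 42, in <module>
    print("bangle",cams,fit(bc(cams),[.432,.358],imgs,Ws=(3,2,1.5)))
                        ~~~^^^^^^^^^^^^^^^^^^^^^^^^^^^^^^^^^^^^^^^^
  File "fit.py", line 30, in fit
    s=least_squares(res,x,loss='soft_l1',f_scale=.5); x=s.x
    return func(*args, **kwargs)
    vector_fun = VectorFunction(
        fun_wrapped,
    ...<6 lines>...
        workers=workers
    )
    self.J, dct = approx_derivative(
                  ~~~~~~~~~~~~~~~~~^
        self.fun_wrapped, self.x, f0=self.f, **finite_diff_options
        ^^^^^^^^^^^^^^^^^^^^^^^^^^^^^^^^^^^^^^^^^^^^^^^^^^^^^^^^^^
    )
    ^
    J, _nfev = _dense_diff
[... 298 characters left out ...]
als]
                                    ^^^^^^^
    f = np.atleast_1d(self.fun(x, *self.args, **self.kwargs))
                      ~~~~~~~~^^^^^^^^^^^^^^^^^^^^^^^^^^^^^^
    return np.atleast_1d(self.fun(x))
                         ~~~~~~~~^^^
    return self.f(x, *self.args, **self.kwargs)
           ~~~~~~^^^^^^^^^^^^^^^^^^^^^^^^^^^^^^
  File "fit.py", line 26, in res
    d=((proj(c,P)-p0)*n).sum(1)-o
        ~~~~^^^^^
  File "h.py", line 8, in proj
    K,d,T=cam(c); Ti=np.linalg.inv(T); P=np.atleast_2d(P).astype(float)
          ~~~^^^
  File "h.py", line 5, in cam
    p=manip.camera_params(c); f=240/np.tan(np.radians(p['fovy'])/2)
ValueError: time passes only in moves, steps and waits
```

```bash
python3 - <<'E'
s=open('h.py').read()
s=s.replace('''def cam(c):
    p=manip.camera_params(c);''','''import functools
@functools.cache
def cam(c):
    p=manip.camera_params(c);''')
open('h.py','w').write(s)
E
cat > ov.py <<'E'
from fit import *
def TP(x,P):
    c,s=np.cos(x[2]),np.sin(x[2]); P=np.array(P,float)
    return P@np.array([[c,s,0],[-s,c,0],[0,0,1]])+[x[0],x[1],0]
def presslines(lev=0,cat=0):
    L=[]
    for z in (0,.016): L.append([[-.06,.065,z],[-.06,-.065,z],[.15,-.065,z],[.15,.065,z],[-.06,.065,z]])
    t=np.linspace(0,2*np.pi,40); c,s,o=np.cos(t),np.sin(t),0*t
    for r,z in ((.03,.034),(.026,.054),(.021,.064)): L.append(np.c_[r*c,r*s,o+z])
    for y in (.023,-.023):L.append([[.073,y,.016],[.073,y,.13],[.127,y,.13],[.127,y,.016]])
    a=.12-lev; g=[.1+.185*np.sin(a),0,.1+.185*np.cos(a)]
    L.append([[g[0],.062-.043,g[2]],[g[0],.062+.043,g[2]]]); L.append([[.1,0,.1],g])
    b=.45-cat; cy,sy=np.cos(b),np.sin(b)
    pt=lambda x,r,h=0:[.089+x,-.04-r*cy+h*sy*(-1)*(-1)*0,.135+r*sy]
    L.append([pt(-.012,.062),pt(.012,.062),pt(.012,.088),pt(-.012,.088),pt(-.012,.062)])
    return [np.array(l,float) for l in L]
def overlay(x,fn,imgs,boxes,extra=[],lev=0,cat=0):
    out=[]
    for c,(u0,v0,w) in boxes.items():
        s=400/w; im=cv2.resize(imgs[c][v0:v0+w,u0:u0+w],(400,400),interpolation=cv2.INTER_CUBIC)[:,:,::-1].copy()
        for l in [TP(x,l) for l in presslines(lev,cat)]+extra:
            p=(proj(c,l)-[u0,v0]+.5)*s
            cv2.polylines(im,[np.round(p*8).astype(np.int32)],False,(0,0,255),1,cv2.LINE_AA,3)
        out.append(im)
    cv2.imwrite(fn,np.hstack(out))
E
python3 - <<'E'
from ov import *
I={c:manip.get_image(c) for c in ("scene","top")}
np.savez("im0.npz",**I)
overlay([.5435,.0222,.2963],"pics/ov1.png",I,{"scene":(245,225,150),"top":(225,140,120)})
E
```

```text
(no output)
```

View pics/ov1.png

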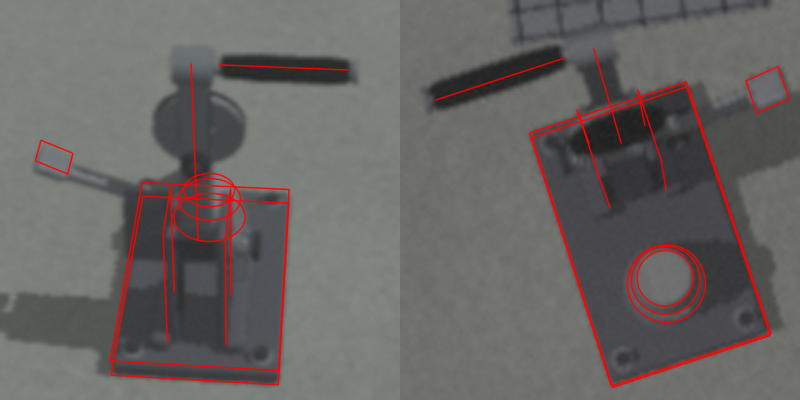

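```bash
cat > f2.py <<'E'
from ov import *
I=dict(np.load("im0.npz")); imgs={c:gray(I[c]) for c in I}
th=np.linspace(0,2*np.pi,80)
def pc(cams):
    def f(x):
        L=[];z=.016
        S=lambda a,b,l=.05,h=.95:TP(x,seg(np.array(a)*(1-l)+np.array(b)*l,np.array(a)*(1-h)+np.array(b)*h))
        for c in cams:
            if c=="top":
                L.append((c,S([-.06,.065,z],[-.06,-.065,z])));L.append((c,S([-.06,.065,z],[.15,.065,z])))
                L.append((c,S([-.06,-.065,z],[.15,-.065,z],.05,.5)))
                L.append((c,TP(x,np.c_[.021*np.cos(th),.021*np.sin(th),0*th+.064])))
            else:
                L.append((c,S([.15,.065,0],[.15,-.065,0])));L.append((c,S([.15,.065,z],[-.06,.065,z],.05,.9)))
            # grip sides
            a=.12; g=np.array([.1+.185*np.sin(a),0,.1+.185*np.cos(a)])
            K,d,T=cam(c)
            A=g+[0,.025,0];B=g+[0,.1,0]
            v=T[:3,3]-TP(x,[g])[0]; ax=np.array([-np.sin(x[2]),np.cos(x[2]),0]); n=np.cross(v,ax);n/=np.linalg.norm(n)
            for s in (1,-1): L.append((c,TP(x,seg(A,B))+s*.009*n))
        return L
    return f
def bc(cams):
    def f(x):
        a=th;L=[]
        for c in cams:
            for r in (.0315,.027): L.append((c,np.c_[x[0]+r*np.cos(a),x[1]+r*np.sin(a),0*a+.036]))
        return L
    return f
E
python3 - <<'E'
from f2 import *
for cams in (["top"],["scene"],["top","scene"]):
    print(cams,fit(pc(cams),[.5435,.0222,.2963],imgs,Ws=(3,2)))
    print("bangle",cams,fit(bc(cams),[.430,.356],imgs,Ws=(3,2,1.5)))
    x=fit(bc(cams),[.430,.356],imgs,Ws=(3,2,1.5))[0]
    a=th
    ex=[np.c_[x[0]+r*np.cos(a),x[1]+r*np.sin(a),0*a+z] for r,z in ((.0315,.036),(.027,.036),(.0315,0))]
    overlay([.5435,.0222,.2963],f"pics/ovb_{len(cams)}{cams[0]}.png",I,{"scene":(450,286,60),"top":(147,242,60)},ex)
E
```

```text
['top'] (array([0.54394305, 0.0224942 , 0.28966311]), np.float64(0.38082872284040964), 279)
bangle ['top'] (array([0.42724179, 0.34966938]), np.float64(0.6722257103688092), 110)
['scene'] (array([0.54459794, 0.02487797, 0.28861965]), np.float64(0.4247350194005963), 160)
bangle ['scene'] (array([0.43302328, 0.35100316]), np.float64(0.73555490770016), 106)
['top', 'scene'] (array([0.54413145, 0.02323517, 0.29154843]), np.float64(0.5069876056058183), 439)
bangle ['top', 'scene'] (array([0.43010866, 0.35058923]), np.float64(0.7968008152426447), 237)
```

View pics/ovb_2top.png

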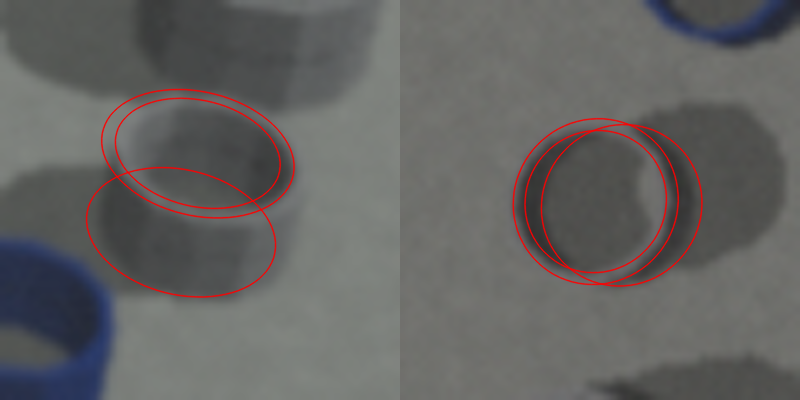

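```bash
python3 - <<'E'
from f2 import *
M={}
for c in ("top","scene"):
    for r in manip.outline_of(c,"bangle_center"):
        m=r['region']; ys,xs=np.nonzero(m); print(c,round(r['conf'],2),xs.mean().round(1),ys.mean().round(1),m.sum())
        u,v=(177,272) if c=="top" else (480,316)
        if abs(xs.mean()-u)<8 and abs(ys.mean()-v)<8: M[c]=m
a=np.radians(np.arange(0,360,30)+15); 
def ring(x,r,z,yaw): return np.c_[x[0]+r*np.cos(a+yaw),x[1]+r*np.sin(a+yaw),0*a+z]
def model(c,x,yaw):
    u0,v0=(137,232) if c=="top" else (440,276); S=8
    im=np.zeros((80*S,80*S),np.uint8); w=[]
    P=proj(c,np.vstack([ring(x,.0321,0,yaw),ring(x,.0321,.036,yaw)]))
    h=cv2.convexHull(P.astype(np.float32)); cv2.fillConvexPoly(im,np.round((h[:,0]-[u0,v0]+.5)*S).astype(np.int32),1)
    # see-through hole: intersection of top inner and bottom inner
    A=np.zeros_like(im);B=np.zeros_like(im)
    cv2.fillConvexPoly(A,np.round((proj(c,ring(x,.027/np.cos(.2618),.036,yaw))-[u0,v0]+.5)*S).astype(np.int32),1)
    cv2.fillConvexPoly(B,np.round((proj(c,ring(x,.027/np.cos(.2618),0,yaw))-[u0,v0]+.5)*S).astype(np.int32),1)
    im[(A&B)>0]=0
    return cv2.resize(im.astype(np.float32),(80,80),interpolation=cv2.INTER_AREA)
from scipy.optimize import minimize
for cams in (["top"],["scene"],["top","scene"]):
    cams=[c for c in cams if c in M]
    tgt={c:(M[c][232:312,137:217] if c=="top" else M[c][276:356,440:520]).astype(np.float32) for c in cams}
    f=lambda x:sum(np.abs(model(c,x[:2],0)-tgt[c]).sum() for c in cams)
    s=minimize(f,[.43,.355],method="Nelder-Mead",options=dict(initial_simplex=[[.43,.355],[.438,.355],[.43,.363]])); print(cams,s.x.round(4),s.fun)
x=s.x
ex=[np.c_[x[0]+r*np.cos(th),x[1]+r*np.sin(th),0*th+z] for r,z in ((.0315,.036),(.027,.036),(.0315,0))]
overlay([.5435,.0222,.2963],f"pics/ovb3.png",I,{"scene":(450,286,60),"top":(147,242,60)},ex)
# unobscured enlarged
a1=cv2.resize(I["scene"][286:346,450:510],(400,400),interpolation=cv2.INTER_CUBIC)
b1=cv2.resize(I["top"][242:302,147:207],(400,400),interpolation=cv2.INTER_CUBIC)
cv2.imwrite("pics/bz.png",cv2.convertScaleAbs(np.hstack([a1,b1])[:,:,::-1],alpha=1.8))
E
```

```text
top 0.8 176.6 271.7 258
top 0.74 173.5 316.0 610
top 0.57 195.6 235.7 296
scene 0.91 488.7 283.8 1181
scene 0.61 450.8 337.6 747
scene 0.57 480.0 315.5 727
scene 0.3 320.5 311.4 6525
['top'] [0.4312 0.3532] 62.578125
['scene'] [0.4331 0.3554] 69.046875
['top', 'scene'] [0.4316 0.3541] 161.09375
```

View pics/ovb3.png

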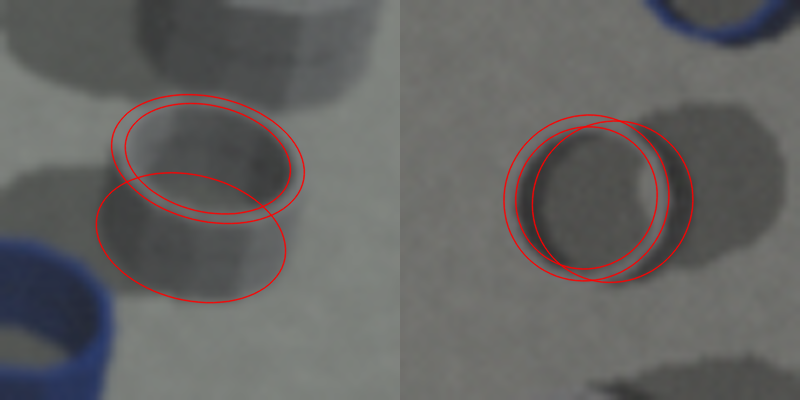

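View pics/bz.png

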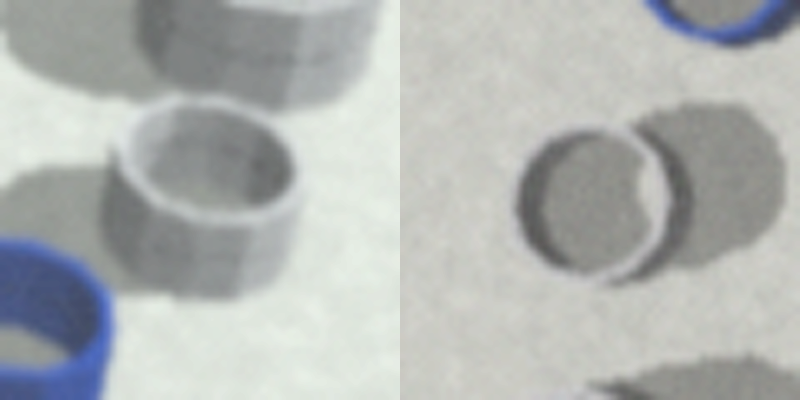

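```bash
python3 - <<'E'
from f2 import *
print(atz("top",[[175.6,271.95]],.036),atz("scene",[[481.15,309.5]],.036))
def bcr(cams,rs=(0,)):
    def f(x):
        L=[]
        for c in cams:
            for r in rs: L.append((c,np.c_[x[0]+(x[2]-r)*np.cos(th),x[1]+(x[2]-r)*np.sin(th),0*th+.036]))
        return L
    return f
for cams in (["top"],["scene"],["top","scene"]):
  for rs in ((0,),(0,.004)):
    print(cams,rs,fit(bcr(cams,rs),[.431,.353,.0305],imgs,Ws=(2,1.5,1.5),minG=2))
E
```

```text
[[0.42931513 0.3510503  0.036     ]] [[0.43247748 0.35556352 0.036     ]]
['top'] (0,) (array([0.42953792, 0.35086468, 0.02882513]), np.float64(0.4308839035311612), 76)
['top'] (0, 0.004) (array([0.42930077, 0.35145275, 0.03008916]), np.float64(0.72526064249228), 127)
['scene'] (0,) (array([0.43141817, 0.35110931, 0.03042071]), np.float64(0.6145367534406994), 63)
['scene'] (0, 0.004) (array([0.43130473, 0.35024666, 0.03194987]), np.float64(0.7451281219256591), 118)
['top', 'scene'] (0,) (array([0.42968535, 0.35112715, 0.02923273]), np.float64(0.5945648759784149), 136)
['top', 'scene'] (0, 0.004) (array([0.43021217, 0.35139674, 0.03047285]), np.float64(0.7077335775742281), 228)
```

```bash
python3 - <<'E'
from f2 import *
g=I["scene"].mean(2)
# camera azimuth seen from bangle
x=np.array([.431,.353]); C=cam("scene")[2][:2,3]; az=np.degrees(np.arctan2(*(C-x)[::-1])); print("cam az",az)
prof=[]
A=np.arange(az-80,az+80,4)
for A1 in A:
    v=[]
    for z in np.r_[.004:.015:.001,.021:.03:.001]:
        p=proj("scene",[[x[0]+.0312*np.cos(np.radians(A1)),x[1]+.0312*np.sin(np.radians(A1)),z]]); v.append(sampl(g,p)[0])
    prof.append(np.mean(v))
for a,b in zip(A,prof): print(int(a),round(float(b),1),end=' | ')
a1=cv2.resize(I["scene"][290:340,455:505],(600,600),interpolation=cv2.INTER_LANCZOS4)
cv2.imwrite("pics/bz2.png",cv2.convertScaleAbs(cv2.subtract(a1,np.full_like(a1,60)),alpha=3)[:,:,::-1])
E
```

```text
cam az 0.945417953534036
-79 84.5 | -75 80.7 | -71 77.1 | -67 73.8 | -63 70.6 | -59 68.0 | -55 66.7 | -51 65.9 | -47 66.1 | -43 65.9 | -39 66.0 | -35 65.6 | -31 65.9 | -27 67.8 | -23 71.1 | -19 73.4 | -15 73.9 | -11 73.5 | -7 73.5 | -3 74.1 | 0 74.8 | 4 76.7 | 8 79.5 | 12 81.4 | 16 81.5 | 20 81.3 | 24 81.1 | 28 81.6 | 32 83.0 | 36 86.5 | 40 91.9 | 44 96.2 | 48 98.3 | 52 98.7 | 56 99.0 | 60 99.5 | 64 100.3 | 68 101.4 | 72 102.8 | 76 104.4 |
```

View pics/bz2.png

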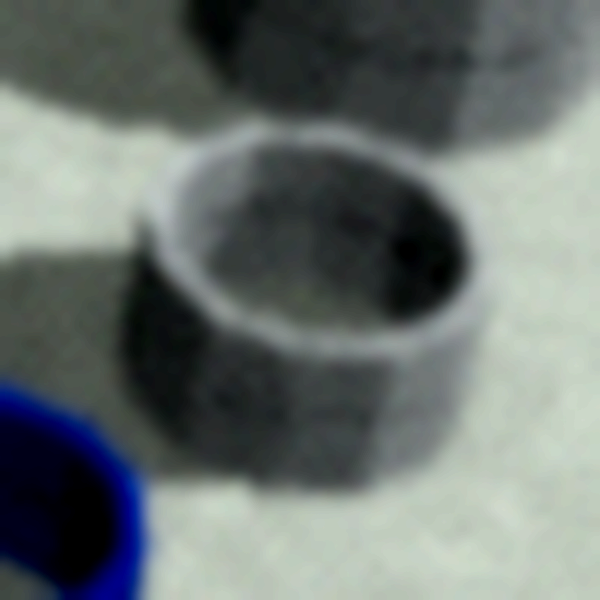

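```bash
cat > mv.py <<'E'
# usage: mv.py  x y z yaw(of tool x axis, deg, tool down) ... ; prints deltas from last commanded pose and stores nothing unless 'set'
import sys,json,numpy as np
from scipy.spatial.transform import Rotation as R
from workcell import manip
o=manip.get_obs()
def down(yaw): return R.from_euler('z',yaw,degrees=True)*R.from_quat([1,0,0,0])
try: cmd=json.load(open('cmd.json'))
except: cmd=dict(p=[.188,-.648,.223],q=o['ee_rot'].tolist())
p0=np.array(cmd['p']);R0=R.from_quat(cmd['q'])
a=[float(v) for v in sys.argv[1:]]
for i in range(0,len(a),4):
    d=R0.inv().apply(np.array(a[i:i+3])-p0)/.25; r=(R0.inv()*down(a[i+3])).as_rotvec()/np.pi
    print([float(round(v,4)) for v in np.r_[r,d]], 'dist',round(float(np.linalg.norm(d)*.25),3))
print('t',round(float(o['time_s']),2),'meas',np.round(o['tool_pos'],4),'F',np.round(o['contact_force'],1),'yaw',np.round(np.degrees(np.arctan2(*R.from_quat(o['ee_rot']).as_matrix()[[1,0],0])),2),'gap',round(float(o['finger_gap']),3))
E
cat > setc.py <<'E'
# setc.py deltas(6): update commanded pose by the deltas actually sent
import sys,json,numpy as np
from scipy.spatial.transform import Rotation as R
from workcell import manip
try: cmd=json.load(open('cmd.json'))
except: cmd=dict(p=[.188,-.648,.223],q=manip.get_obs()['ee_rot'].tolist())
d=[float(v) for v in sys.argv[1:7]];R0=R.from_quat(cmd['q'])
p=np.array(cmd['p'])+R0.apply(np.array(d[3:])*.25); q=R0*R.from_rotvec(np.array(d[:3])*np.pi)
json.dump(dict(p=p.tolist(),q=q.as_quat().tolist()),open('cmd.json','w')); print('cmd',p.round(4))
E
python3 mv.py .45 -.25 .28 16.1 .46 .15 .25 20 .431 .352 .12 22 .431 .352 .006 22
```

```text
[0.0, -0.0, 0.0003, 1.4494, -1.2377, -0.2281] dist 0.48
[0.0, -0.0, -0.0214, 1.9328, -2.7635, -0.1083] dist 0.844
[0.0, -0.0, -0.0325, 2.046, -3.5719, 0.4116] dist 1.034
[0.0, -0.0, -0.0325, 2.046, -3.572, 0.8676] dist 1.052
t 1.6 meas [ 0.1878 -0.6484  0.2226] F [-0.1  0.2 -0.7] yaw 16.15 gap 1.002
```

servo_tool(
  deltas=[0, 0, 0, 1, -1, -0.3, 1, 0, 0, 0, 1, -1, -0.3, 1, 0, 0, 0, 1, -1, -0.3, 1, 0, 0, 0, 1, -1, -0.3, 1, 0, 0, 0, 1, -1, -0.3, 1, 0, 0, 0, 1, -1, -0.3, 1, 0, 0, 0, 1, -1, -0.3, 1, 0, 0, 0, 1, -1, -0.3, 1, 0, 0, 0, 1, -1, -0.3, 1],
)

```text
time_s: 2.35
tool_pos: [0.3606, -0.3349, 0.2989]
ee_rot: [0.99, 0.143, 0.001, 0.0]
contact_force: [-0.1, 0.1, 0.5]
finger_gap: 1.002
```

```bash
python3 setc.py 0 0 0 1 -1 -.3; python3 mv.py .46 .15 .25 20 .431 .352 .12 22
```

```text
cmd [ 0.3572 -0.3376  0.2982]
[0.0003, -0.0006, -0.0201, 0.9445, -1.7553, 0.1931] dist 0.501
[0.0003, -0.0006, -0.0312, 1.0602, -2.5637, 0.7125] dist 0.716
t 2.35 meas [ 0.3606 -0.3349  0.2989] F [-0.1  0.1  0.5] yaw 16.39 gap 1.002
```

servo_tool(
  deltas=[0, 0, -0.01, 0.6, -1, 0.1, 1, 0, 0, -0.01, 0.6, -1, 0.1, 1, 0, 0, -0.01, 0.6, -1, 0.1, 1, 0, 0, -0.01, 0.6, -1, 0.1, 1, 0, 0, -0.01, 0.6, -1, 0.1, 1, 0, 0, -0.01, 0.6, -1, 0.1, 1, 0, 0, -0.01, 0.6, -1, 0.1, 1, 0, 0, -0.01, 0.6, -1, 0.1, 1],
)

```text
time_s: 3.02
tool_pos: [0.434, -0.0484, 0.2729]
ee_rot: [0.987, 0.162, 0.001, -0.001]
contact_force: [-1.1, 0.0, 0.1]
finger_gap: 0.997
```

```bash
python3 setc.py 0 0 -.01 .6 -1 .1; python3 mv.py .46 .15 .25 20 .431 .352 .12 22
```

```text
cmd [ 0.4306 -0.0554  0.2733]
[0.0003, -0.0006, -0.0101, 0.3681, -0.7441, 0.0931] dist 0.209
[0.0003, -0.0006, -0.0212, 0.5091, -1.5484, 0.6125] dist 0.435
t 3.02 meas [ 0.434  -0.0484  0.2729] F [-1.1  0.   0.1] yaw 18.69 gap 0.997
```

servo_tool(
  deltas=[0, 0, -0.01, 0.4, -0.75, 0.1, 1, 0, 0, -0.01, 0.4, -0.75, 0.1, 1, 0, 0, -0.01, 0.4, -0.75, 0.1, 1, 0, 0, -0.01, 0.4, -0.75, 0.1, 1, 0, 0, -0.01, 0.4, -0.75, 0.1, 1, 0, 0, -0.01, 0.4, -0.75, 0.1, 1, 0, 0, -0.01, 0.4, -0.75, 0.1, 1],
)

```text
time_s: 3.6
tool_pos: [0.4699, 0.1555, 0.2474]
ee_rot: [0.985, 0.175, -0.0, -0.001]
contact_force: [-0.2, -1.4, 0.1]
finger_gap: 0.998
```

```bash
python3 setc.py 0 0 -.01 .4 -.75 .1; python3 mv.py .431 .352 .10 22
```

```text
cmd [0.4671 0.1539 0.2483]
[0.0003, -0.0006, -0.0112, 0.134, -0.7947, 0.5925] dist 0.25
t 3.6 meas [0.4699 0.1555 0.2474] F [-0.2 -1.4  0.1] yaw 20.12 gap 0.998
```

servo_tool(
  deltas=[0, 0, -0.01, 0.13, -0.79, 0.6, 1, 0, 0, -0.01, 0.13, -0.79, 0.6, 1, 0, 0, -0.01, 0.13, -0.79, 0.6, 1, 0, 0, -0.01, 0.13, -0.79, 0.6, 1, 0, 0, -0.01, 0.13, -0.79, 0.6, 1, 0, 0, -0.01, 0.13, -0.79, 0.6, 1, 0, 0, -0.01, 0.13, -0.79, 0.6, 1, 0, 0, -0.01, 0.13, -0.79, 0.6, 1, 0, 0, -0.01, 0.13, -0.79, 0.6, 1, 0, 0, -0.01, 0.13, -0.79, 0.6, 1],
)

```text
time_s: 4.43
tool_pos: [0.4361, 0.3469, 0.0984]
ee_rot: [0.983, 0.185, 0.001, 0.001]
contact_force: [0.6, 0.4, 0.3]
finger_gap: 1.002
```

```bash
python3 setc.py 0 0 -.01 .13 -.79 .6; python3 mv.py .431 .352 .006 22
python3 - <<'E'
from h import *
S=manip.get_image("scene");T=manip.get_image("top")
a=cv2.resize(S[235:365,410:540],(400,400),interpolation=cv2.INTER_CUBIC)
b=cv2.resize(T[220:340,115:235],(400,400),interpolation=cv2.INTER_CUBIC)
cv2.imwrite("pics/pre.png",cv2.convertScaleAbs(np.hstack([a,b])[:,:,::-1],alpha=1.6))
E
```

```text
cmd [0.4305 0.3506 0.0981]
[0.0003, -0.0006, -0.0012, 0.0035, -0.005, 0.3685] dist 0.092
t 4.43 meas [0.4361 0.3469 0.0984] F [0.6 0.4 0.3] yaw 21.33 gap 1.002
```

View pics/pre.png

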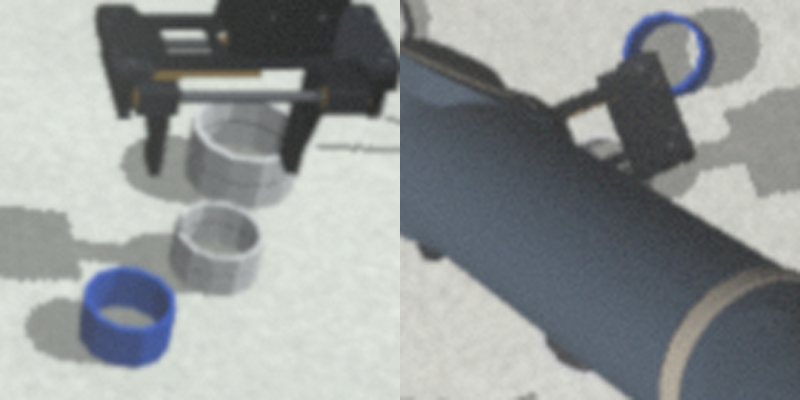

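servo_tool(
  deltas=[0, 0, 0, 0, 0, 0.04, 1, 0, 0, 0, 0, 0, 0.04, 1],
)

```text
time_s: 4.7
tool_pos: [0.4344, 0.3474, 0.0866]
ee_rot: [0.983, 0.186, -0.0, 0.001]
contact_force: [-0.4, -0.2, -0.2]
finger_gap: 1.001
```

```bash
python3 setc.py 0 0 0 0 0 .04; python3 mv.py .431 .352 .006 22; python3 - <<'E'
from h import *
T=manip.get_image("scene")
print(proj("scene",[[.4361,.3469,.0884],[.431,.352,.0884]]))
print(np.round(manip.get_obs()['q'],4),np.round(manip.get_obs()['joint_velocities'],3),manip.get_obs()['tool_pos'])
E
```

```text
cmd [0.4305 0.3505 0.0881]
[0.0003, -0.0006, -0.0012, 0.0035, -0.005, 0.3285] dist 0.082
t 4.7 meas [0.4344 0.3474 0.0866] F [-0.4 -0.2 -0.2] yaw 21.44 gap 1.001
[[480.72646638 291.65907931]
 [483.45795074 290.75803937]]
[-0.2546  0.5227 -0.6522  1.9175  0.4191  0.8416 -2.3243] [-0.004 -0.002 -0.011 -0.012 -0.005  0.005  0.003] [0.43417326 0.34774543 0.08683636]
```

The view shows the gripper above the small aluminium band (scene (480,316)), with a finger on either side and both neighbouring bands clear. I'll centre it and descend.

servo_tool(
  deltas=[0, 0, -0.003, -0.006, -0.02, 0.04, 1, 0, 0, -0.003, -0.006, -0.02, 0.1, 1, 0, 0, -0.003, -0.006, -0.02, 0.16, 1, 0, 0, -0.003, -0.006, -0.02, 0.22, 1, 0, 0, -0.003, -0.006, -0.02, 0.28, 1, 0, 0, -0.003, -0.006, -0.02, 0.32, 1, 0, 0, -0.003, -0.006, -0.02, 0.32, 1, 0, 0, -0.003, -0.006, -0.02, 0.32, 1],
)

```text
time_s: 5.42
tool_pos: [0.4304, 0.3534, 0.007]
ee_rot: [0.981, 0.192, -0.001, 0.0]
contact_force: [-0.4, 0.7, 0.1]
finger_gap: 1.002
```

```bash
python3 setc.py 0 0 -.003 -.006 -.02 .32; python3 mv.py .431 .352 .006 22
python3 - <<'E'
from h import *
S=manip.get_image("scene");T=manip.get_image("top")
a=cv2.resize(S[255:355,430:530],(600,600),interpolation=cv2.INTER_CUBIC)
cv2.imwrite("pics/pre2.png",cv2.convertScaleAbs(a[:,:,::-1],alpha=1.6))
E
```

```text
cmd [0.4274 0.3546 0.0081]
[0.0003, -0.0006, 0.0018, 0.0094, 0.0151, 0.0085] dist 0.005
t 5.42 meas [0.4304 0.3534 0.007 ] F [-0.4  0.7  0.1] yaw 22.13 gap 1.002
```

View pics/pre2.png

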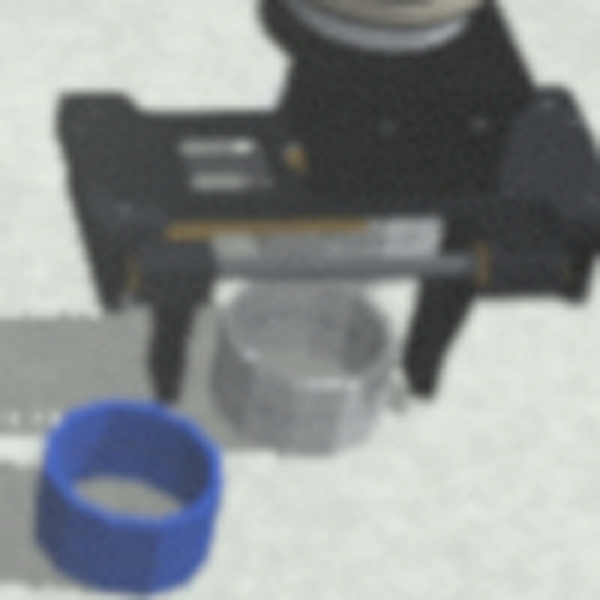

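Both fingers straddle the band: tips at crop (165,398) and (420,398), band from 210 to 393. Closing.

servo_tool(
  deltas=[0, 0, 0, 0, 0, 0, -1, 0, 0, 0, 0, 0, 0, -1, 0, 0, 0, 0, 0, 0, -1, 0, 0, 0, 0, 0, 0, -1, 0, 0, 0, 0, 0, 0, -1, 0, 0, 0, 0, 0, 0, -1],
  squeeze=20,
)

```text
time_s: 6.02
tool_pos: [0.4311, 0.3535, 0.0078]
ee_rot: [0.981, 0.191, 0.0, -0.0]
contact_force: [-1.1, 0.3, 2.1]
finger_gap: 0.717
```

```bash
python3 mv.py .431 .352 .006 22
python3 - <<'E'
from h import *
S=manip.get_image("scene");T=manip.get_image("top")
a=cv2.resize(S[255:355,430:530],(600,600),interpolation=cv2.INTER_CUBIC)
cv2.imwrite("pics/grasp.png",cv2.convertScaleAbs(a[:,:,::-1],alpha=1.6))
E
```

```text
[0.0003, -0.0006, 0.0018, 0.0094, 0.0151, 0.0085] dist 0.005
t 6.02 meas [0.4311 0.3535 0.0078] F [-1.1  0.3  2.1] yaw 22.08 gap 0.717
```

View pics/grasp.png

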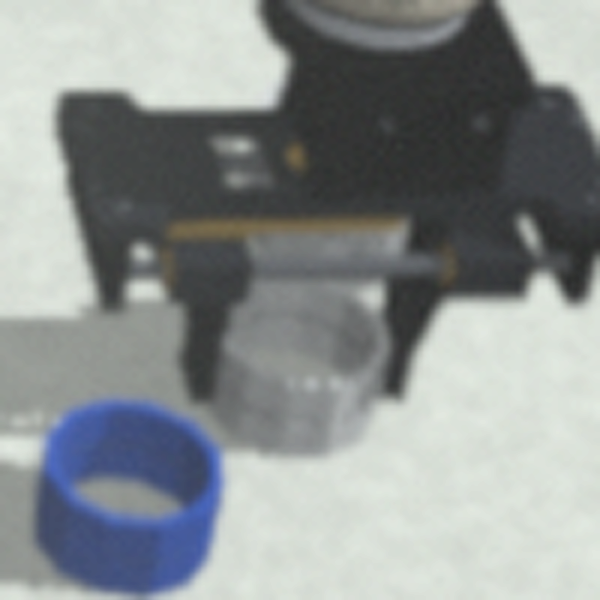

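```bash
cat > sync.py <<'E'
import json,numpy as np
from workcell import manip
o=manip.get_obs(); json.dump(dict(p=o['tool_pos'].tolist(),q=o['ee_rot'].tolist()),open('cmd.json','w'))
E
python3 sync.py; python3 mv.py .4307 .3534 .11 22 .544 .0235 .16 20
```

```text
[-0.0, -0.0002, 0.0005, -0.0013, -0.0002, -0.4086] dist 0.102
[-0.0, -0.0002, 0.0116, -0.0774, 1.3929, -0.6088] dist 0.381
t 6.12 meas [0.4311 0.3535 0.0078] F [-0.6  1.5  3.8] yaw 22.08 gap 0.711
```

servo_tool(
  deltas=[0, 0, 0, 0, 0, -0.1, -1, 0, 0, 0, 0, 0, -0.2, -1, 0, 0, 0, 0, 0, -0.3, -1, 0, 0, 0, 0, 0.05, -0.4, -1, 0, 0, 0.005, -0.02, 0.2, -0.5, -1, 0, 0, 0.005, -0.04, 0.35, -0.6, -1, 0, 0, 0.005, -0.04, 0.5, -0.61, -1, 0, 0, 0.005, -0.04, 0.62, -0.61, -1, 0, 0, 0.01, -0.05, 0.74, -0.61, -1, 0, 0, 0.01, -0.06, 0.86, -0.61, -1, 0, 0, 0.01, -0.07, 0.98, -0.61, -1, 0, 0, 0.01, -0.07, 1, -0.61, -1],
)

```text
time_s: 7.12
tool_pos: [0.5101, 0.1083, 0.1593]
ee_rot: [0.985, 0.172, -0.001, 0.002]
contact_force: [0.2, -1.3, -0.8]
finger_gap: 0.715
```

```bash
python3 setc.py 0 0 .01 -.07 1 -.61; python3 mv.py .544 .0235 .16 20 .544 .0235 .115 20
```

```text
cmd [0.5088 0.1152 0.1603]
[-0.0, -0.0002, 0.0016, 0.005, 0.393, 0.0012] dist 0.098
[-0.0, -0.0002, 0.0016, 0.0049, 0.393, 0.1812] dist 0.108
t 7.12 meas [0.5101 0.1083 0.1593] F [ 0.2 -1.3 -0.8] yaw 19.79 gap 0.715
```

servo_tool(
  deltas=[0, 0, 0.002, 0.005, 0.13, 0.02, -1, 0, 0, 0.002, 0.005, 0.26, 0.08, -1, 0, 0, 0.002, 0.005, 0.38, 0.14, -1, 0, 0, 0.002, 0.005, 0.38, 0.18, -1, 0, 0, 0.002, 0.005, 0.38, 0.18, -1, 0, 0, 0.002, 0.005, 0.38, 0.18, -1],
)

```text
time_s: 7.62
tool_pos: [0.5421, 0.0272, 0.1146]
ee_rot: [0.985, 0.173, -0.001, -0.001]
contact_force: [0.3, 0.4, 0.6]
finger_gap: 0.712
```

```bash
python3 setc.py 0 0 .002 .005 .38 .18; python3 mv.py .544 .0235 .115 20 
python3 - <<'E'
from h import *
S=manip.get_image("scene");T=manip.get_image("top"); np.savez("im1.npz",scene=S,top=T)
a=cv2.resize(S[215:335,265:385],(400,400),interpolation=cv2.INTER_CUBIC)
b=cv2.resize(T[160:280,245:365],(400,400),interpolation=cv2.INTER_CUBIC)
cv2.imwrite("pics/hover.png",cv2.convertScaleAbs(np.hstack([a,b])[:,:,::-1],alpha=1.6))
o=manip.get_obs();print(o['tool_pos'],np.round(o['q'],3))
E
```

```text
cmd [0.5429 0.0266 0.1153]
[-0.0, -0.0002, -0.0004, -0.0, 0.013, 0.0012] dist 0.003
t 7.62 meas [0.5421 0.0272 0.1146] F [0.3 0.4 0.6] yaw 19.97 gap 0.712
[0.54282542 0.02830233 0.11575673] [ 0.35   0.449 -0.614  1.929  0.334  0.865 -1.657]
```

View pics/hover.png

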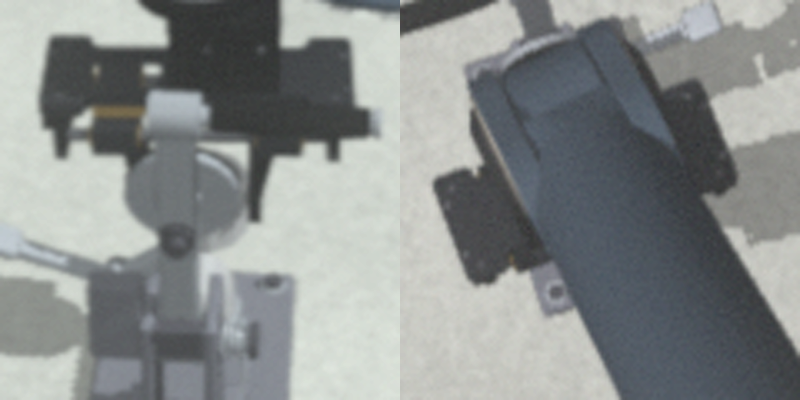

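```bash
cat > avg.py <<'E'
from h import *
P=[];F=[];T=[];im=None;Y=[]
for i in range(6):
    im=manip.get_image("scene"); o=manip.get_obs(); P.append(o['tool_pos']);F.append(o['contact_force']);T.append(o['ft_torque']);Y.append(np.degrees(np.arctan2(*R.from_quat(o['ee_rot']).as_matrix()[[1,0],0])))
P=np.array(P); m=P.mean(0)
print('t',round(float(o['time_s']),2),'mean',m.round(4),'sd',P.std(0).round(4),'F',np.mean(F,0).round(2),'T',np.mean(T,0).round(2),'yaw',np.round(np.mean(Y),2),'gap',round(float(o['finger_gap']),3))
import json; json.dump(dict(p=m.tolist(),q=R.from_euler('z',np.mean(Y),degrees=True).__mul__(R.from_quat([1,0,0,0])).as_quat().tolist()),open('cmd.json','w'))
np.save('last.npy',im)
E
python3 avg.py; python3 mv.py .544 .0235 .08 20
```

```text
t 8.02 mean [0.543  0.0276 0.1158] sd [0.     0.0004 0.0002] F [ 0.26 -0.37 -0.46] T [ 0.   -0.01 -0.01] yaw 20.04 gap 0.718
[0.0, 0.0, 0.0002, -0.0019, 0.0168, 0.1433] dist 0.036
t 8.02 meas [0.5429 0.0269 0.1155] F [-0.7 -0.6 -0.4] yaw 19.98 gap 0.718
```

servo_tool(
  deltas=[0, 0, 0, -0.002, 0.016, 0.03, -1, 0, 0, 0, -0.002, 0.016, 0.07, -1, 0, 0, 0, -0.002, 0.016, 0.11, -1, 0, 0, 0, -0.002, 0.016, 0.144, -1, 0, 0, 0, -0.002, 0.016, 0.144, -1],
)

```text
time_s: 8.43
tool_pos: [0.5419, 0.0221, 0.0764]
ee_rot: [0.985, 0.173, -0.002, -0.0]
contact_force: [-1.0, 0.3, 0.0]
finger_gap: 0.711
```

```bash
python3 avg.py; python3 mv.py .544 .0235 .062 20
```

```text
t 8.73 mean [0.5436 0.0226 0.0787] sd [0.0006 0.0001 0.0007] F [ 0.33 -0.08 -0.15] T [ 0.   -0.01 -0.01] yaw 19.94 gap 0.716
[0.0, 0.0, -0.0003, 0.0026, -0.0029, 0.067] dist 0.017
t 8.73 meas [0.5441 0.0226 0.0795] F [ 0.3 -0.1 -0.1] yaw 19.93 gap 0.716
```

Good. Down onto the taper slowly.

servo_tool(
  deltas=[0, 0, 0, 0, -0.003, 0.02, -1, 0, 0, 0, 0, -0.003, 0.04, -1, 0, 0, 0, 0, -0.003, 0.055, -1, 0, 0, 0, 0, -0.003, 0.068, -1, 0, 0, 0, 0, -0.003, 0.068, -1],
)

```text
time_s: 9.15
tool_pos: [0.5438, 0.0239, 0.0615]
ee_rot: [0.985, 0.173, 0.001, -0.001]
contact_force: [0.6, 1.7, -2.1]
finger_gap: 0.719
```

```bash
python3 avg.py; python3 mv.py .544 .0235 .055 20
```

```text
t 9.45 mean [0.5437 0.0237 0.0621] sd [0.     0.0001 0.0002] F [ 0.75  1.94 -0.34] T [ 0.43 -0.24  0.01] yaw 19.95 gap 0.713
[0.0, 0.0, -0.0003, 0.0009, 0.001, 0.0283] dist 0.007
t 9.45 meas [0.5437 0.0235 0.0622] F [ 1.1  2.4 -0.2] yaw 19.94 gap 0.713
```

servo_tool(
  deltas=[0, 0, 0, 0.003, -0.004, 0.008, -1, 0, 0, 0, 0.003, -0.004, 0.016, -1, 0, 0, 0, 0.003, -0.004, 0.024, -1, 0, 0, 0, 0.003, -0.004, 0.024, -1],
)

```text
time_s: 9.78
tool_pos: [0.5439, 0.0242, 0.0557]
ee_rot: [0.985, 0.173, 0.0, 0.0]
contact_force: [1.4, 0.1, -0.4]
finger_gap: 0.717
```

```bash
python3 avg.py
```

```text
t 10.08 mean [0.544  0.0242 0.0559] sd [0. 0. 0.] F [ 1.51  0.87 -1.52] T [ 0.16 -0.41 -0.01] yaw 19.92 gap 0.714
```

servo_tool(
  deltas=[0, 0, 0, 0.003, -0.001, 0.01, -1, 0, 0, 0, 0.003, -0.001, 0.02, -1, 0, 0, 0, 0.003, -0.001, 0.03, -1, 0, 0, 0, 0.003, -0.001, 0.036, -1, 0, 0, 0, 0.003, -0.001, 0.036, -1],
)

```text
time_s: 10.5
tool_pos: [0.5439, 0.0246, 0.0465]
ee_rot: [0.985, 0.173, -0.001, 0.0]
contact_force: [-0.1, 0.8, 0.4]
finger_gap: 0.715
```

```bash
python3 avg.py
```

```text
t 10.8 mean [0.5443 0.0248 0.047 ] sd [0.0001 0.     0.0001] F [-0.04  0.45 -0.3 ] T [-0.   -0.02  0.01] yaw 19.93 gap 0.717
```

servo_tool(
  deltas=[0, 0, 0, 0, -0.001, 0.01, -1, 0, 0, 0, 0, -0.001, 0.018, -1, 0, 0, 0, 0, -0.001, 0.026, -1, 0, 0, 0, 0, -0.001, 0.03, -1, 0, 0, 0, 0, -0.001, 0.03, -1],
)

```text
time_s: 11.22
tool_pos: [0.5444, 0.0251, 0.0417]
ee_rot: [0.985, 0.173, -0.0, 0.001]
contact_force: [-6.3, -1.3, 18.5]
finger_gap: 0.713
```

```bash
python3 avg.py
```

```text
t 11.52 mean [0.5444 0.0251 0.0417] sd [0. 0. 0.] F [-5.87 -1.32 18.27] T [-0.28  1.3  -0.1 ] yaw 19.9 gap 0.718
```

servo_tool(
  deltas=[0, 0, 0, 0, 0, 0, 1, 0, 0, 0, 0, 0, 0, 1, 0, 0, 0, 0, 0, 0, 1, 0, 0, 0, 0, 0, 0, 1, 0, 0, 0, 0, 0, -0.05, 1, 0, 0, 0, 0, 0, -0.2, 1, 0, 0, 0, 0, 0, -0.35, 1, 0, 0, 0, 0, 0, -0.5, 1, 0, 0, 0, -0.15, 0, -0.6, 1, 0, 0, 0, -0.3, 0, -0.6, 1, 0, 0, 0, -0.4, 0, -0.6, 1, 0, 0, 0, -0.4, 0, -0.6, 1],
)

```text
time_s: 12.52
tool_pos: [0.4455, -0.0111, 0.1899]
ee_rot: [0.985, 0.172, -0.002, 0.002]
contact_force: [-0.9, -0.2, -0.2]
finger_gap: 1.002
```

```bash
python3 avg.py; python3 - <<'E'
from h import *
S=np.load('last.npy');T=manip.get_image("top"); np.savez("im2.npz",scene=S,top=T)
a=cv2.resize(S[215:335,265:385],(400,400),interpolation=cv2.INTER_CUBIC)
b=cv2.resize(T[160:280,245:365],(400,400),interpolation=cv2.INTER_CUBIC)
cv2.imwrite("pics/placed.png",cv2.convertScaleAbs(np.hstack([a,b])[:,:,::-1],alpha=1.6))
E
```

```text
t 12.82 mean [ 0.4507 -0.009   0.1901] sd [0.0011 0.0006 0.0003] F [ 0.41 -0.03  0.43] T [ 0.01 -0.02 -0.  ] yaw 19.92 gap 1.002
```

View pics/placed.png

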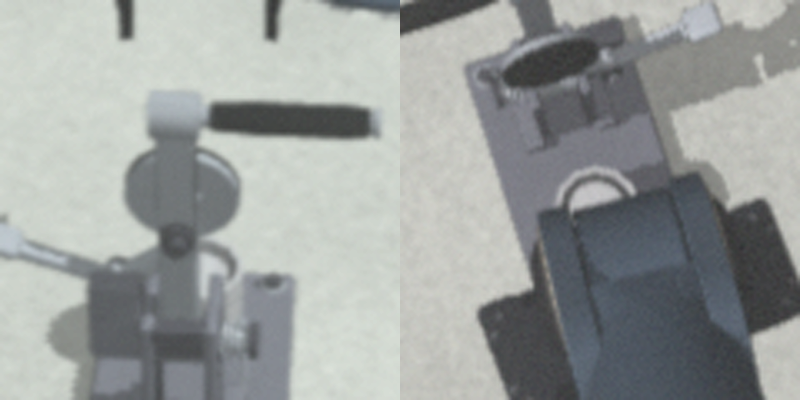

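The band is round the spigot with only its rim visible, at top crop (597,185), and the lever is still open. Next is the catch tab: fingers shut, jaw turned along press x.

```bash
python3 mv.py .53 -.13 .23 106.7 .66 -.0514 .20 106.7; python3 - <<'E'
from ov import *
I=dict(np.load("im2.npz"))
overlay([.5444,.0245,.2916],"pics/ovtab.png",I,{"scene":(235,255,80),"top":(310,140,60)})
E
```

```text
[0.0, 0.0, -0.4821, 0.1334, 0.5633, -0.1595] dist 0.15
[0.0, 0.0, -0.4821, 0.7294, 0.4448, -0.0395] dist 0.214
t 12.87 meas [ 0.4512 -0.0083  0.1895] F [ 0.5  0.3 -0.6] yaw 19.98 gap 0.999
```

View pics/ovtab.png

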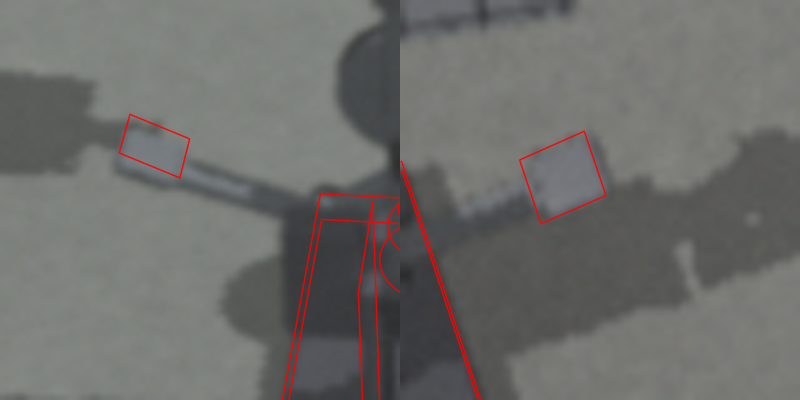

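servo_tool(
  deltas=[0, 0, -0.04, 0.02, 0.1, -0.08, -1, 0, 0, -0.08, 0.05, 0.2, -0.16, -1, 0, 0, -0.12, 0.09, 0.3, -0.16, -1, 0, 0, -0.16, 0.13, 0.42, -0.16, -1, 0, 0, -0.2, 0.13, 0.56, -0.16, -1, 0, 0, -0.24, 0.13, 0.56, -0.16, -1, 0, 0, -0.28, 0.13, 0.56, -0.16, -1, 0, 0, -0.32, 0.13, 0.56, -0.16, -1, 0, 0, -0.36, 0.2, 0.55, -0.13, -1, 0, 0, -0.4, 0.34, 0.52, -0.1, -1, 0, 0, -0.44, 0.48, 0.49, -0.07, -1, 0, 0, -0.48, 0.6, 0.47, -0.04, -1],
)

```text
time_s: 13.87
tool_pos: [0.6334, -0.0667, 0.1987]
ee_rot: [0.6, 0.8, 0.001, -0.0]
contact_force: [0.2, 0.4, -0.2]
finger_gap: 0.175
```

```bash
python3 avg.py; python3 mv.py .6602 -.0514 .19 106.7; python3 -c "
from workcell import manip; print(manip.get_obs()['q'].round(2))"
```

```text
t 14.17 mean [ 0.6329 -0.0662  0.1979] sd [0.002  0.0024 0.0009] F [0.57 0.46 0.16] T [ 0.02 -0.18 -0.03] yaw 106.08 gap 0.014
[0.0, 0.0, -0.0034, 0.0264, 0.1214, 0.0317] dist 0.032
t 14.17 meas [ 0.631  -0.0691  0.1993] F [0.6 0.6 0.3] yaw 105.78 gap 0.014
[ 0.62  0.56 -0.84  1.63  0.45  1.16 -0.05]
```

servo_tool(
  deltas=[0, 0, -0.004, 0.036, 0.132, 0.02, -1, 0, 0, -0.004, 0.036, 0.132, 0.03, -1, 0, 0, -0.004, 0.036, 0.132, 0.03, -1, 0, 0, -0.004, 0.036, 0.132, 0.03, -1],
)

```text
time_s: 14.5
tool_pos: [0.66, -0.0517, 0.1923]
ee_rot: [0.598, 0.801, -0.001, 0.0]
contact_force: [-0.1, -0.0, -0.0]
finger_gap: 0.001
```

```bash
python3 avg.py; python3 mv.py .6602 -.0514 .17 106.7;python3 - <<'E'
from h import *
S=np.load('last.npy');T=manip.get_image("top")
a=cv2.resize(S[225:325,225:325],(400,400),interpolation=cv2.INTER_CUBIC)
b=cv2.resize(T[120:240,265:385],(400,400),interpolation=cv2.INTER_CUBIC)
cv2.imwrite("pics/tab.png",cv2.convertScaleAbs(np.hstack([a,b])[:,:,::-1],alpha=1.6))
E
```

```text
t 14.8 mean [ 0.6602 -0.0517  0.1926] sd [0.0001 0.0002 0.0001] F [-0.04 -0.09 -0.03] T [ 0.01 -0.11  0.01] yaw 106.51 gap 0.009
[0.0, 0.0, -0.001, 0.0012, 0.0002, 0.0902] dist 0.023
t 14.8 meas [ 0.6604 -0.0513  0.1925] F [ 0.2 -0.6 -0.3] yaw 106.54 gap 0.009
```

View pics/tab.png

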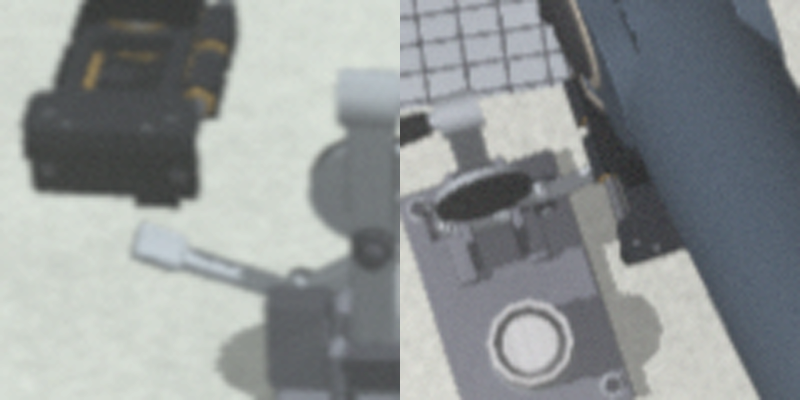

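servo_tool(
  deltas=[0, 0, 0, 0, 0, 0.04, -1, 0, 0, 0, 0, 0, 0.08, -1, 0, 0, 0, 0, 0, 0.11, -1, 0, 0, 0, 0, 0, 0.14, -1, 0, 0, 0, 0, 0, 0.17, -1, 0, 0, 0, 0, 0, 0.2, -1, 0, 0, 0, 0, 0, 0.23, -1, 0, 0, 0, 0, 0, 0.26, -1],
)

```text
time_s: 15.52
tool_pos: [0.6606, -0.0504, 0.1263]
ee_rot: [0.598, 0.802, 0.0, -0.0]
contact_force: [-0.2, 0.2, 2.2]
finger_gap: 0.006
```

```bash
python3 avg.py; python3 mv.py .6602 -.0514 .096 106.7;python3 - <<'E'
from h import *
S=np.load('last.npy')
a=cv2.resize(S[225:325,225:325],(500,500),interpolation=cv2.INTER_CUBIC)
cv2.imwrite("pics/tab2.png",cv2.convertScaleAbs(a[:,:,::-1],alpha=1.6))
E
```

```text
t 15.82 mean [ 0.6603 -0.0504  0.1262] sd [0.0004 0.     0.001 ] F [-0.13  0.18  0.32] T [-0.01 -0.16 -0.  ] yaw 106.61 gap 0.009
[0.0, 0.0, -0.0005, -0.0037, -0.0016, 0.1209] dist 0.03
t 15.82 meas [ 0.6609 -0.0505  0.1274] F [ 0.1 -0.2 -0. ] yaw 106.6 gap 0.009
```

View pics/tab2.png

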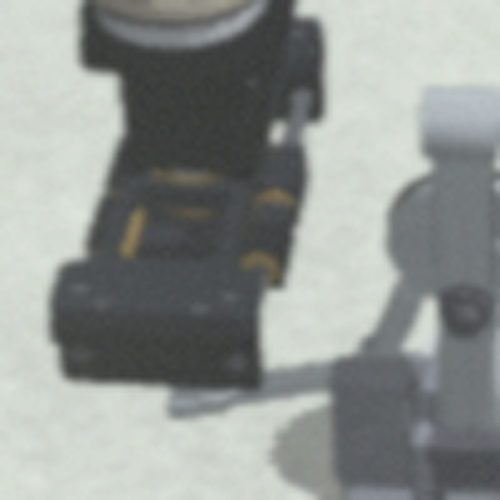

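The tab follows the fingertips, and the tail is now just below level at crop (200,400). Continue down.

servo_tool(
  deltas=[0, 0, 0, -0.004, 0, 0.03, -1, 0, 0, 0, -0.008, 0, 0.06, -1, 0, 0, 0, -0.012, 0, 0.09, -1, 0, 0, 0, -0.012, 0, 0.115, -1, 0, 0, 0, -0.012, 0, 0.135, -1, 0, 0, 0, -0.012, 0, 0.135, -1],
)

```text
time_s: 16.32
tool_pos: [0.6634, -0.0549, 0.0981]
ee_rot: [0.598, 0.801, -0.001, 0.003]
contact_force: [-6.8, -4.1, 25.4]
finger_gap: 0.001
```

```bash
python3 avg.py;python3 - <<'E'
from h import *
S=np.load('last.npy')
a=cv2.resize(S[225:325,225:325],(500,500),interpolation=cv2.INTER_CUBIC)
cv2.imwrite("pics/tab3.png",cv2.convertScaleAbs(a[:,:,::-1],alpha=1.6))
E
```

```text
t 16.62 mean [ 0.6633 -0.055   0.0981] sd [0. 0. 0.] F [-6.97 -3.26 25.07] T [-0.6   1.46  0.05] yaw 106.51 gap 0.005
```

View pics/tab3.png

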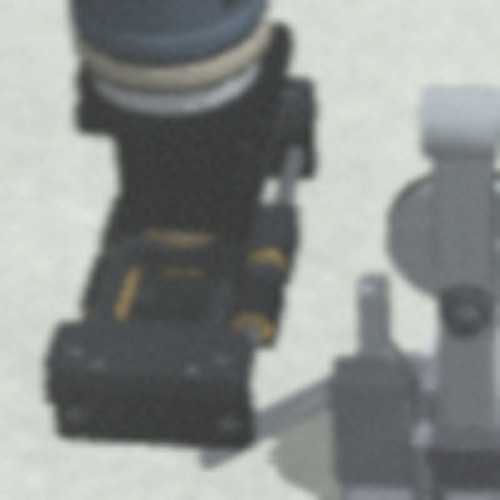

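The catch is fully off: 25 N at its stop, tail pointing down, nose upright at crop (372,300) clear of the bar. Lift off and go over to the grip.

servo_tool(
  deltas=[0, 0, 0, 0, 0, -0.05, -1, 0, 0, 0, 0, 0, -0.2, -1, 0, 0, 0, 0, 0, -0.36, -1, 0, 0, 0, 0, 0, -0.52, 1, 0, 0, 0, 0, 0, -0.68, 1, 0, 0, 0, 0, 0, -0.84, 1, 0, 0, 0, 0, 0, -1, 1, 0, 0, 0, 0.05, 0.01, -1, 1, 0, 0, 0, 0.2, 0.04, -1, 1, 0, 0, 0, 0.36, 0.07, -1, 1, 0, 0, 0, 0.52, 0.1, -1, 1, 0, 0, 0, 0.66, 0.12, -1, 1],
)

```text
time_s: 17.62
tool_pos: [0.6424, 0.1155, 0.3422]
ee_rot: [0.597, 0.802, -0.0, -0.0]
contact_force: [0.4, 0.4, -0.4]
finger_gap: 0.603
```

servo_tool(
  deltas=[0, 0, 0, 0, 0, 0, 1, 0, 0, 0, 0, 0, 0, 1],
)

```text
time_s: 17.78
tool_pos: [0.6421, 0.1163, 0.3426]
ee_rot: [0.595, 0.803, -0.0, -0.0]
contact_force: [0.3, -0.7, -0.2]
finger_gap: 0.754
```

```bash
python3 avg.py; python3 mv.py .6436 .119 .2647 106.7;python3 - <<'E'
from ov import *
S=np.load('last.npy');T=manip.get_image("top"); I=dict(scene=S,top=T)
overlay([.5444,.0245,.2916],"pics/gr.png",I,{"scene":(245,195,150),"top":(225,130,120)},cat=1.05)
E
```

```text
t 18.08 mean [0.6436 0.1116 0.3425] sd [0.0003 0.0009 0.0002] F [ 0.03 -0.81 -0.46] T [-0.04 -0.14 -0.01] yaw 106.47 gap 0.971
[0.0, 0.0, -0.0013, 0.0286, 0.0085, 0.3111] dist 0.078
t 18.08 meas [0.6437 0.1112 0.3428] F [-0.1  0.  -0.6] yaw 106.42 gap 0.971
```

View pics/gr.png

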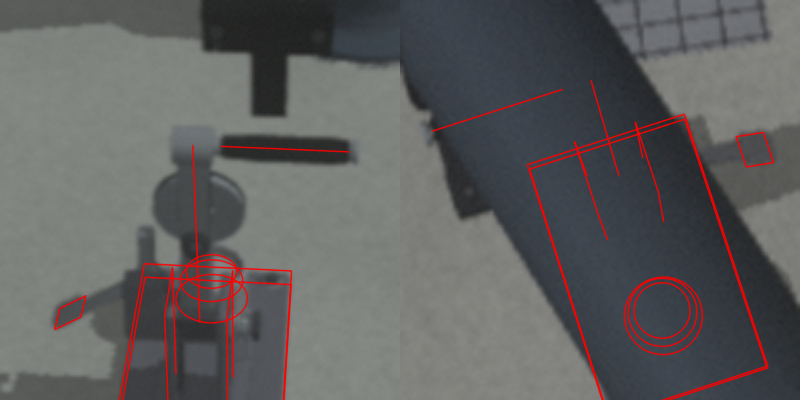

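servo_tool(
  deltas=[0, 0, 0, 0.03, 0.008, 0.06, 1, 0, 0, 0, 0.03, 0.008, 0.13, 1, 0, 0, 0, 0.03, 0.008, 0.2, 1, 0, 0, 0, 0.03, 0.008, 0.26, 1, 0, 0, 0, 0.03, 0.008, 0.31, 1, 0, 0, 0, 0.03, 0.008, 0.31, 1],
)

```text
time_s: 18.63
tool_pos: [0.6419, 0.1193, 0.2628]
ee_rot: [0.598, 0.801, -0.002, -0.001]
contact_force: [-1.2, -0.2, -0.5]
finger_gap: 1.003
```

```bash
python3 avg.py; python3 mv.py .6436 .119 .2647 106.7;python3 - <<'E'
from ov import *
S=np.load('last.npy');a=cv2.resize(S[205:305,285:385],(500,500),interpolation=cv2.INTER_CUBIC)
cv2.imwrite("pics/gr2.png",cv2.convertScaleAbs(a[:,:,::-1],alpha=1.6))
E
```

```text
t 18.93 mean [0.6433 0.1208 0.2664] sd [0.0003 0.0005 0.0009] F [0.2  0.12 0.08] T [ 0.02 -0.13 -0.02] yaw 106.56 gap 1.001
[0.0, 0.0, -0.0008, -0.0073, -0.001, 0.0067] dist 0.002
t 18.93 meas [0.6435 0.1212 0.2671] F [ 0.4  0.1 -0.6] yaw 106.58 gap 1.001
```

View pics/gr2.png

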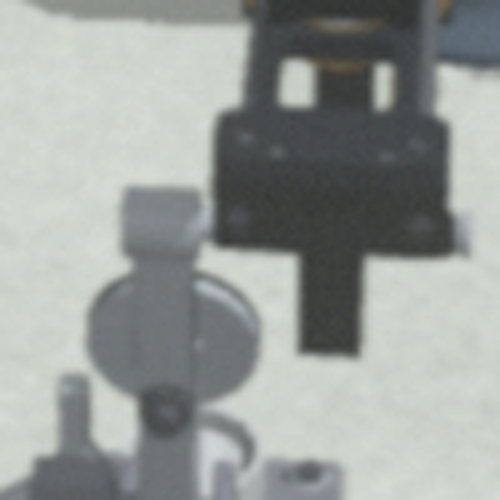

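The gripper straddles the grip, with the right finger at crop (330,300). Close with a firm squeeze.

servo_tool(
  deltas=[0, 0, 0, 0, 0, 0, -1, 0, 0, 0, 0, 0, 0, -1, 0, 0, 0, 0, 0, 0, -1, 0, 0, 0, 0, 0, 0, -1, 0, 0, 0, 0, 0, 0, -1, 0, 0, 0, 0, 0, 0, -1, 0, 0, 0, 0, 0, 0, -1, 0, 0, 0, 0, 0, 0, -1, 0, 0, 0, 0, 0, 0, -1, 0, 0, 0, 0, 0, 0, -1],
  squeeze=45,
)

```text
time_s: 19.77
tool_pos: [0.643, 0.1209, 0.2658]
ee_rot: [0.598, 0.802, -0.0, 0.0]
contact_force: [0.3, -0.1, 0.3]
finger_gap: 0.321
```

```bash
python3 avg.py
```

```text
t 20.07 mean [0.6433 0.121  0.2658] sd [0.0002 0.0001 0.    ] F [ 1.3   0.65 -1.04] T [ 0.11 -0.42  0.02] yaw 106.59 gap 0.194
```

servo_tool(
  deltas=[0, 0, 0, 0, -0.037, -0.004, -1, 0, 0, 0, 0, -0.074, -0.005, -1, 0, 0, 0, 0, -0.111, -0.005, -1, 0, 0, 0, 0, -0.148, -0.003, -1, 0, 0, 0, 0, -0.221, 0.007, -1, 0, 0, 0, 0, -0.293, 0.0235, -1, 0, 0, 0, 0, -0.293, 0.0235, -1],
)

```text
time_s: 20.65
tool_pos: [0.5692, 0.0982, 0.2586]
ee_rot: [0.598, 0.802, -0.002, -0.0]
contact_force: [3.4, 1.1, -5.1]
finger_gap: 0.192
```

```bash
cp cmd.json cmd0.json; python3 avg.py;python3 - <<'E'
from ov import *
S=np.load('last.npy');a=cv2.resize(S[205:305,275:375],(500,500),interpolation=cv2.INTER_CUBIC)
cv2.imwrite("pics/gr3.png",cv2.convertScaleAbs(a[:,:,::-1],alpha=1.6))
E
```

```text
t 20.95 mean [0.573  0.0995 0.2598] sd [0.0009 0.0003 0.0003] F [ 4.5  -0.4  -5.06] T [-0.05 -1.06  0.06] yaw 106.56 gap 0.19
```

View pics/gr3.png

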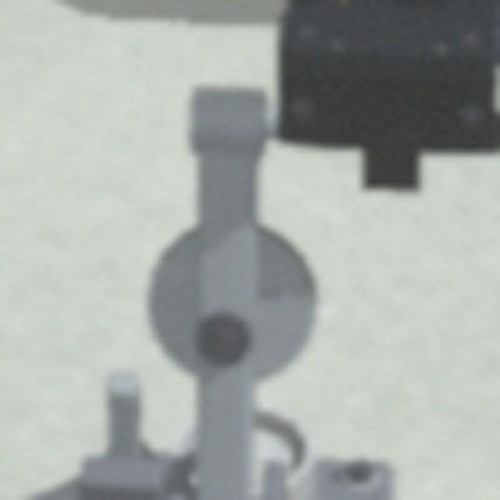

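servo_tool(
  deltas=[0, 0, 0, 0, -0.07, 0.024, -1, 0, 0, 0, 0, -0.137, 0.055, -1, 0, 0, 0, 0, -0.201, 0.092, -1, 0, 0, 0, 0, -0.261, 0.136, -1, 0, 0, 0, 0, -0.316, 0.185, -1, 0, 0, 0, 0, -0.366, 0.24, -1, 0, 0, 0, 0, -0.41, 0.3, -1, 0, 0, 0, 0, -0.448, 0.363, -1, 0, 0, 0, 0, -0.48, 0.43, -1, 0, 0, 0, 0, -0.504, 0.5, -1, 0, 0, 0, 0, -0.504, 0.5, -1],
)

```text
time_s: 21.87
tool_pos: [0.4529, 0.0626, 0.1343]
ee_rot: [0.598, 0.802, -0.0, 0.001]
contact_force: [2.7, -5.4, 4.2]
finger_gap: 0.188
```

```bash
python3 avg.py;python3 - <<'E'
from ov import *
p=np.array(__import__('json').load(open('cmd.json'))['p']); 
d=(p[:2]-[.5444,.0245]); x=d@[.958,.2874]; y=d@[-.2874,.958]; z=p[2]+.0179
print('press',x,y,z,'theta',np.arctan2(.1-x,z-.1)+.12,'r',np.hypot(.1-x,z-.1))
S=np.load('last.npy');T=manip.get_image("top");a=cv2.resize(S[205:325,265:385],(400,400),interpolation=cv2.INTER_CUBIC);b=cv2.resize(T[160:280,225:345],(400,400),interpolation=cv2.INTER_CUBIC)
cv2.imwrite("pics/gr4.png",cv2.convertScaleAbs(np.hstack([a,b])[:,:,::-1],alpha=1.6))
E
```

```text
t 22.17 mean [0.4534 0.0628 0.1359] sd [0.0001 0.     0.0003] F [ 1.85 -5.62  4.88] T [-1.2  -0.44  0.04] yaw 106.54 gap 0.193
press -0.07622188080073712 0.06283728163783538 0.1538350944272009 theta 1.3943049121856346 r 0.18426168528735118
```

View pics/gr4.png

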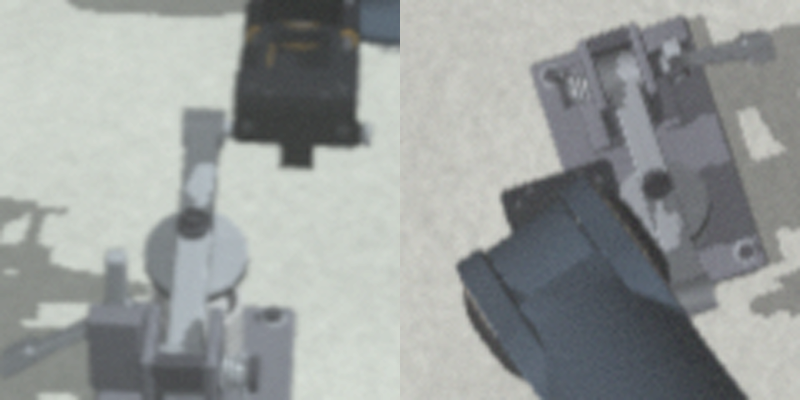

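servo_tool(
  deltas=[0, 0, 0, -0.002, -0.009, 0.036, -1, 0, 0, 0, -0.003, -0.018, 0.072, -1, 0, 0, 0, -0.003, -0.024, 0.108, -1, 0, 0, 0, -0.003, -0.028, 0.145, -1, 0, 0, 0, -0.003, -0.03, 0.18, -1, 0, 0, 0, -0.003, -0.031, 0.205, -1, 0, 0, 0, -0.003, -0.031, 0.205, -1],
)

```text
time_s: 22.8
tool_pos: [0.4456, 0.0604, 0.084]
ee_rot: [0.598, 0.802, -0.001, 0.0]
contact_force: [2.0, -4.4, 5.9]
finger_gap: 0.194
```

```bash
cat > chk.py <<'E'
from ov import *
p=np.array(__import__('json').load(open('cmd.json'))['p']); 
d=(p[:2]-[.5444,.0245]); x=d@[.958,.2874]; y=d@[-.2874,.958]; z=p[2]+.0179
print('press',x,y,z,'theta',np.arctan2(.1-x,z-.1)+.12,'r',np.hypot(.1-x,z-.1))
E
python3 avg.py;python3 chk.py
```

```text
t 23.1 mean [0.4457 0.0604 0.0847] sd [0.     0.     0.0002] F [ 0.8  -4.76  6.05] T [-1.05 -0.24  0.02] yaw 106.55 gap 0.192
press -0.08424468831996028 0.06277198244269075 0.10258101311731319 theta 1.6767886268882641 r 0.18426276564415028
```

servo_tool(
  deltas=[0, 0, 0, -0.002, 0, 0.008, -1, 0, 0, 0, -0.002, 0, 0.014, -1, 0, 0, 0, -0.002, 0, 0.018, -1, 0, 0, 0, -0.002, 0, 0.018, -1],
)

```text
time_s: 23.43
tool_pos: [0.4457, 0.0604, 0.0815]
ee_rot: [0.598, 0.802, -0.001, 0.001]
contact_force: [-3.9, -5.8, 20.0]
finger_gap: 0.188
```

```bash
python3 avg.py;python3 chk.py
```

```text
t 23.73 mean [0.4457 0.0604 0.0815] sd [0. 0. 0.] F [-3.95 -5.13 19.04] T [-1.09  0.78  0.05] yaw 106.56 gap 0.197
press -0.08423572950623547 0.06272356425471244 0.09940437688865396 theta 1.6940292558137342 r 0.18423669231069453
```

servo_tool(
  deltas=[0, 0, 0, 0, 0, 0.002, -1, 0, 0, 0, 0, 0, 0.002, -1, 0, 0, 0, 0, 0, 0.002, -1],
)

```text
time_s: 23.98
tool_pos: [0.4458, 0.0604, 0.0814]
ee_rot: [0.598, 0.802, -0.001, 0.001]
contact_force: [-4.8, -5.3, 23.5]
finger_gap: 0.193
```

```bash
python3 avg.py;python3 chk.py; python3 - <<'E'
from h import *
S=np.load('last.npy');T=manip.get_image("top");a=cv2.resize(S[225:345,255:375],(400,400),interpolation=cv2.INTER_CUBIC);b=cv2.resize(T[160:280,225:345],(400,400),interpolation=cv2.INTER_CUBIC)
cv2.imwrite("pics/end.png",cv2.convertScaleAbs(np.hstack([a,b])[:,:,::-1],alpha=1.6))
cv2.imwrite("pics/endS.png",S[:,:,::-1])
for n in ("bracelet","glue","tray"): print(n,[(np.round(r['xyz'],3).tolist(),round(r['conf'],2)) for r in manip.recognise("scene",n)][:2])
E
```

```text
t 24.28 mean [0.4457 0.0604 0.0814] sd [0. 0. 0.] F [-5.26 -5.48 23.42] T [-1.16  1.05  0.02] yaw 106.56 gap 0.194
press -0.08421764283242189 0.06272003779007429 0.09925686183489857 theta 1.6948303276788592 r 0.18421914174446202
bracelet [([0.704, 0.302, 0.012], 0.56)]
glue [([0.466, -0.341, 0.044], 0.59)]
tray [([0.694, -0.287, 0.005], 0.85)]
```

View pics/end.png

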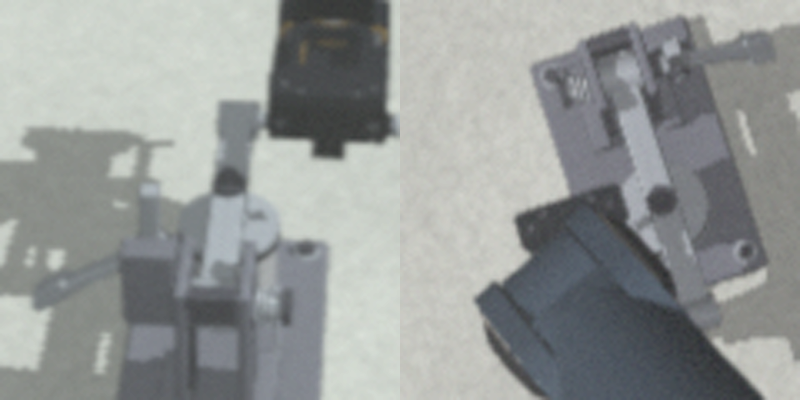

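View pics/endS.png

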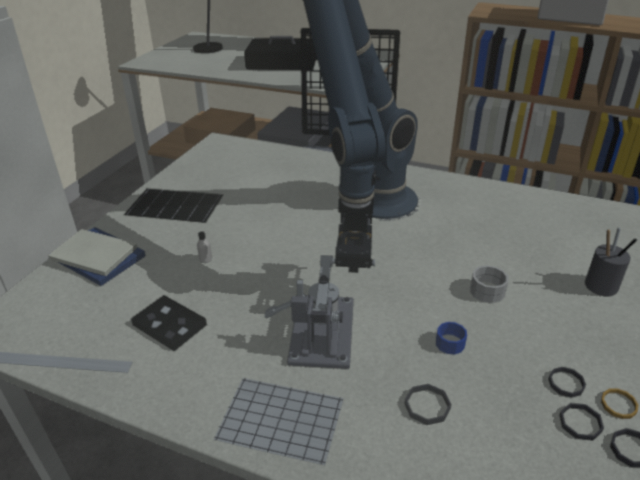

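The pictures show the bar level with the pad down on the seat area (scene (322,300)), the catch off, and the bystanders and other bands where they were. The arm holds 23 N at the grip, with the stall at 1.69 rad showing the pad is on the bangle. Handing in.

```bash
python3 -c "
from workcell import manip; print(manip.finish_job()); o=manip.get_obs(); print(o['time_s'],o['tool_pos'],o['contact_force'])"
```

```text
the job is handed in; nothing more can be done
None
the job is handed in; nothing more can be done
```

The bangle is clamped in the press and the arm is still holding the lever down. I handed the job in at about 24.3 s; no verdict is reported.

**What I did:**
- **Bangle:** I picked up the smaller aluminium band; the gripper measured 62 mm across its facets. With the catch still on, I pushed it over the spigot until it stopped on the seat. It stopped at the expected height with 18 N, and after letting go it looked concentric on the spigot from above.
- **Catch:** I pressed the thumb tab down to its stop (25 N), and the nose swung clear of the bar.
- **Lever:** I gripped the grip and pulled the lever down along its arc.

**Last checks:**
- **Lever angle:** about 1.695 rad, worked out from the tool position; the pad should be flat on the bangle at 1.69.
- **Force at the grip:** about 23 N and steady. It was 6 N just before the pad touched, and 12 N or more counts as firm.
- **Bystanders:** the bracelet, glue bottle and tray are where they were, within camera accuracy.

**Disagreed or not checked:**
- **Band size in the images:** my image fits put the band at only about 58–61 mm across, less than the gripper measured.
- **Tool position:** my tracked commands drifted a few mm from the measured position, so I steered by the measured one.
- **Pad contact:** at the end the arm, lever and pad hid the bangle from both cameras. That the pad is bearing on it is inferred from the force and angle.

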